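# Pull down the rig's overhead service hatch with the hook pole

## Task

Take the hook pole from its rest, reach up under the yellow front bar of the rig, put the hook through the steel eye of the orange overhead hatch and swing the hatch down until it is fully open. Then unhook the pole and lay it back in both forks of its rest, let go of it, and leave the hatch open. Only the pole may touch the rig and hatch, and the vise, the oil bottle and the tub of caps stay where they are.

Things in the scene. Friction and masses are not known exactly. Their poses are not given: they have to be found in the camera images.
- rig: Fixed bench rig of aluminium profile; pose varies. Origin on the table below the hatch hinge; the hatch reaches from the hinge to -x, roughly towards the robot; y along the hinge, z up. Posts 375 mm high at x +15 to +45, y +-85 to +-115 mm, feet 120 x 60 mm. Side arms (y +-90 to +-110, z 315 to 345 mm) carry the front bar. Clear table under the hatch.
- front_bar (a point): Middle of the lower edge of the yellow front bar, at rig (-201, 0, 297) mm. The bar is 18 mm thick in x, 220 mm long in y, 50 mm high, and hangs in front of the eye, so the pole must come up to the eye from under it, sloping upwards by some 30 to 45 degrees.
- hatch_hinge (a point): Middle of the hatch's hinge line, at rig x 0, y 0, 325 mm above the table.
- hatch (a joint): Angle (rad) of the orange hatch panel (115 x 150 x 8 mm, 0.3 kg) about the hinge: 0 = shut (level), grows as the free edge swings down, 1.05 = at its stop, fully open. Starts at 0 to 0.04. Stiff hinge: stays at any angle; pulling it down takes 1 to 4 N at the eye.
- hatch_eye (a point): Centre of the steel ring on the hatch's free edge: at joint angle a it is at rig x = -150 cos a, y = 0, z = 325 - 150 sin a (mm). Clear hole 31 mm, wire 7 mm thick, hole axis along the hinge (rig y), so a hook goes in sideways and the eye turns about it. Axes as the rig's, turned with the hatch. The panel's edge lies 20 mm from it towards the hinge.
- pole: Loose L-shaped hook pole, 200 mm, 0.16 kg. Origin at the middle of its blue grip (70 mm in x, 22 wide in y, 26 high in z); x along the pole to the hook, z up as it lies. A 12 x 12 mm aluminium bar runs from x -66 to +134 mm. At x = +130 mm a round steel tooth 8 mm thick sticks out sideways to +y, up to y = +42 mm; it lies level in the rest.
- pole_tooth (a point): Middle of the hook's tooth, at pole (130, 22, 0) mm. Axes as the pole's.
- pole_tip (a point): End of the hook's tooth, at pole (130, 42, 0) mm. Axes as the pole's.
- rest: Fixed grey rest, base 170 x 75 x 8 mm, left or right of the rig; origin under its middle, x along the lying pole, z up. Two black forks 8 mm thick at x -55 and +60 mm: slot 20 mm wide, its floor 40 mm up, walls to 60 mm, then flared to 74 mm. The pole starts in it along the same x, its axis 46 mm above the table, origin within 8 mm of the middle, the grip between the forks.
- vise: Bystander: blue drill-press vise, 150 x 70 x 55 mm, its screw sticks out 25 mm farther to -x, 2.2 kg, loose; origin under its middle. On the side opposite the rest.
- oil: Bystander: yellow bottle with red cap, 56 mm across, 140 mm high, loose; origin under its middle.
- captub: Bystander: clear open tub with bottle caps, 94 x 88 x 60 mm, loose; origin under its middle.
There are look-alikes about, which are no part of the job. What is meant by the pole is not green, and is the larger of those in its own colour.

How it is judged:
By the outcome, as a careful person would: the job done as asked, in the order asked, and still so for the second after the job is handed in, with the robot touching nothing.
It also fails if it takes over 61 s, if anything falls off the work surface, if the arm or the gripper's body presses on something with over 40 N, if the wrist force passes 120 N, or if a joint passes its speed limit or range.

## Robot

A 6-joint arm with a two-finger parallel gripper is mounted at the origin on the work surface. World frame = base frame: x ahead of the robot, y to its left, z up, the work surface at z = 0. Lengths are in m, angles in rad, forces in N, time in s.
With the tool pointing down it reaches from about 0.25 to 0.775 m from the base axis. Payload 4 kg.
Tool frame: the origin (TCP) lies on the front face of the gripper's body, between the roots of the fingers; the fingertips stand 73 mm ahead of it and the grasp point (between the pads) lies 54 mm ahead of it; z points along the fingers, y is the direction in which the jaws open and shut (so a half turn about z gives the same grasp; the last joint's range is limited). The gripper opens to 85 mm and grips with 20 to 120 N. Pads are 22 mm wide; open, the fingers measure 114 mm over their backs; the gripper's body (76 mm by 85 mm) begins 54 mm behind the grasp point. The pads swing forward as they close: fully open they stand 13 mm farther back than shut.
Start: joints at [1.126, 0.087, 1.371, -0, 1.684, -0.103], TCP at [0.184, 0.518, 0.304] pointing down, gripper open.
Joint ranges: [-3.1, 3.1], [-0.76, 2.03], [0.27, 2.55], [-1.08, 4.22], [0.17, 2.65], [-2.57, 2.57]. Speed limits (rad/s): [2.79, 2.79, 3.14, 3.14, 3.14, 3.14].

## Interface

Orientations are given as a rotation vector (axis times angle).
In Python, from cell import env gives the robot as it stands.
- The arm moves only by the tool move_arm, never from a script. Its argument "plan" is a list of rows, each an object with "offset": the shift along the tool's x, y, z in m, a list of three; "delta_rot": the turn, a rotation vector about the tool's x, y, z in degrees, a list of three. A call has 1 to 12 rows; each row shifts and turns the pose as measured when the row begins, along the tool's axes as they then stand; what a row does not reach is not made up. A row lasts 1/12 s, in which the tool goes at most 41.7 mm and 7.16 degrees, less where a joint would pass 70% of its speed; a pose out of reach is approached as far as the arm can. A call with a gripper value outside its range is refused whole. "jaw" is the opening, from 0 (shut) to 1 (fully open), set as the call begins (left out, the last holds). The fingers move at their own pace and stop on an object; "grip_force" is the grip in N (left out, the last holds). Time passes only in rows, so rows that do not move let the fingers close. It gives the time, the measured TCP pose, the force and the opening at its end, in the units of the state.
- env.get_state(): the state, without advancing time (a new reading comes with each control period).
- env.grab_frame(name): name is "side" or "top" or "wrist"; returns the picture (420x560x3 uint8, blue, green, red); there is no depth.
- env.calibration(name): a dict with "fovy" (degrees; the focal length in pixels is half the picture's height over the tangent of half this angle, whatever the lens; pixels are square), "cx", "cy" (the principal point, pixels), "R" (3x3) and "t" (3): a world point X has camera coordinates R X + t; the wrist camera has in their place "hand_eye" (4x4, takes a point from camera to tool coordinates, whose origin is the TCP and whose axes are the flange's). Camera axes: x right, y down, z forward; pixel columns grow to the right and rows downward; lengths in m; the calibration is good to about 2 mm. A picture is of the moment at which its call begins: read the wrist's pose just before it. calibration takes no time and is no camera call.
- env.job_done(): hands the job in, once; it reports no verdict.
The state is a dict: "clock": time; "joints": joint angles; "dq": joint speeds; "effort": joint torques, N m; "ee_pos": TCP position; "eef_rot": TCP orientation; "wrist_force": force on the tool from outside, world axes, zero at the start; "torque": the same for the moment, N m; "grip_width": opening from 0.0 (shut) to 1.0 (fully open).
Only numpy, scipy, OpenCV 4.12 (cv2) and the standard library are available. Lean on these libraries where they do the work, as an engineer would, in place of code of your own. Each camera call takes 0.05 s, during which the arm holds its last target.

## Working session

There is one attempt and no reset: what is moved stays moved. The work goes in short steps, Python scripts to look and compute and a tool call to move; the robot and the scene stay as the last step left them, time stands still between calls to the robot, and variables do not carry over. Pictures are saved under pics/ and viewed, and the job is handed in when it is done.

Besides the shell and the picture viewer there is one more tool, called after "Emit:" as name(argument=value, ...) on one line, values as JSON. move_arm: Moves the arm, as the interface text tells. Its arguments: {"type":"object","properties":{"plan":{"type":"array"},"jaw":{"type":"number"},"grip_force":{"type":"number"}},"required":["plan"]}

```bash
ls; mkdir -p pics; python3 - <<'E'
from cell import env
import cv2
print(env.get_state())
for n in ["side","top","wrist"]:
    cv2.imwrite(f"pics/{n}0.png",env.grab_frame(n)); print(n,env.calibration(n))
E
```

```text
pics
{'clock': 0.0, 'joints': array([ 1.12588395e+00,  8.79754471e-02,  1.37233052e+00,  3.17778689e-05,
        1.68356489e+00, -1.03090201e-01]), 'dq': array([ 0.00034421, -0.00092518,  0.00221554, -0.00028879,  0.00121404,
       -0.00110808]), 'effort': array([ 1.40647713e-03, -3.51859796e+01, -3.13278115e+01, -5.59497869e-05,
        1.06726686e-02,  1.42032502e-05]), 'ee_pos': array([0.18420457, 0.51786919, 0.30268906]), 'eef_rot': array([-0.534207  , -3.09518201,  0.00343097]), 'wrist_force': array([ 0.43871698, -0.31186516,  0.39916959]), 'torque': array([-0.0515125 ,  0.02889909,  0.02783952]), 'grip_width': 0.9957174812458841}
side {'fovy': 45.99628524978181, 'cx': 282.42152403091035, 'cy': 208.68323132007393, 'R': array([[ 0.74874772, -0.66251352,  0.02127662],
       [-0.39899751, -0.47609928, -0.78366477],
       [ 0.52931828,  0.57827789, -0.62081949]]), 't': array([-0.45581108,  0.38381369,  1.08285462])}
top {'fovy': 48.90102814527603, 'cx': 281.595860181446, 'cy': 212.73051901638087, 'R': array([[-0.01362313, -0.999889  ,  0.00603304],
       [-0.98817107,  0.01254127, -0.15284192],
       [ 0.15274929, -0.00804386, -0.98823223]]), 't': array([-0.04741779,  0.63332099,  1.48601838])}
wrist {'fovy': 63.478613128531144, 'cx': 274.9538811896349, 'cy': 211.2521878376041, 'hand_eye': array([[-1.30385486e-03, -9.49598883e-01, -3.13464927e-01,
         8.12826238e-02],
       [ 9.99999148e-01, -1.25697715e-03, -3.51649082e-04,
        -2.70086752e-04],
       [-6.00926761e-05, -3.13465119e-01,  9.49599713e-01,
        -7.12358732e-02],
       [ 0.00000000e+00,  0.00000000e+00,  0.00000000e+00,
         1.00000000e+00]])}
```

View pics/side0.png

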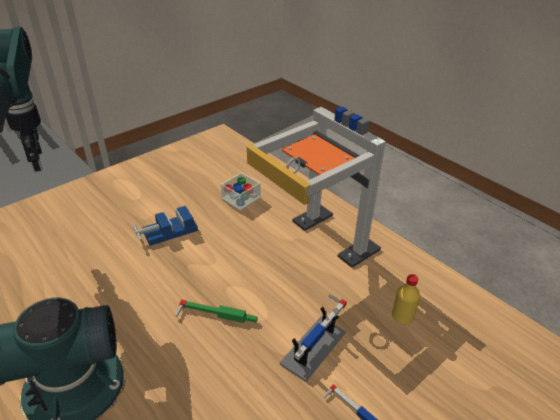

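View pics/top0.png

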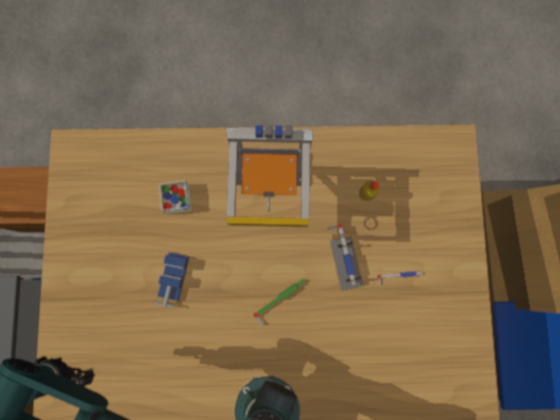

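View pics/wrist0.png

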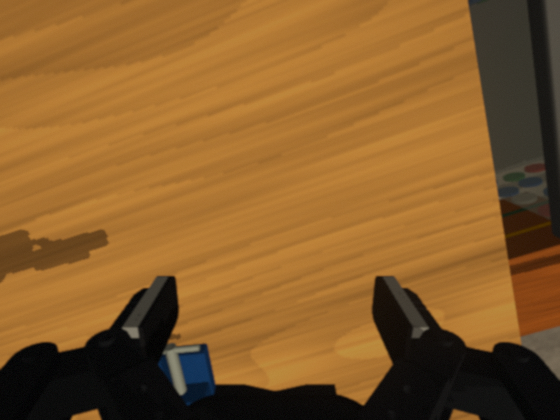

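```bash
cat > h.py <<'E'
import numpy as np, cv2
from scipy.spatial.transform import Rotation as Ro
from cell import env
def cal(n,st=None):
    c=env.calibration(n); f=210/np.tan(np.radians(c['fovy'])/2)
    K=np.array([[f,0,c['cx']],[0,f,c['cy']],[0,0,1]])
    if n=='wrist':
        st=st or env.get_state()
        T=np.eye(4);T[:3,:3]=Ro.from_rotvec(st['eef_rot']).as_matrix();T[:3,3]=st['ee_pos']
        W=np.linalg.inv(T@np.array(c['hand_eye'])); return K,W[:3,:3],W[:3,3]
    return K,np.array(c['R']),np.array(c['t'])
def proj(C,X):
    K,R,t=C; p=(np.atleast_2d(X)@R.T+t)@K.T; return p[:,:2]/p[:,2:]
def onplane(C,uv,z):
    K,R,t=C; d=R.T@np.linalg.solve(K,[uv[0],uv[1],1]); o=-R.T@t
    return o+d*(z-o[2])/d[2]
def tri(obs):
    A=[];b=[]
    for C,uv in obs:
        K,R,t=C; d=R.T@np.linalg.solve(K,[uv[0],uv[1],1]); d/=np.linalg.norm(d); o=-R.T@t
        P=np.eye(3)-np.outer(d,d); A.append(P); b.append(P@o)
    X=np.linalg.lstsq(np.vstack(A),np.hstack(b),rcond=None)[0]; return X
def crop(img,x,y,w,h,s,name):
    cv2.imwrite(name,cv2.resize(img[y:y+h,x:x+w],None,fx=s,fy=s,interpolation=cv2.INTER_CUBIC))
E
python3 - <<'E'
from h import *
s=cv2.imread('pics/side0.png');t=cv2.imread('pics/top0.png')
crop(t,215,115,110,120,5,'pics/c1.png')
crop(t,320,215,60,80,7,'pics/c2.png')
crop(s,270,290,90,90,6,'pics/c3.png')
crop(s,235,95,160,180,3.3,'pics/c4.png')
E
```

```text
(no output)
```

View pics/c1.png

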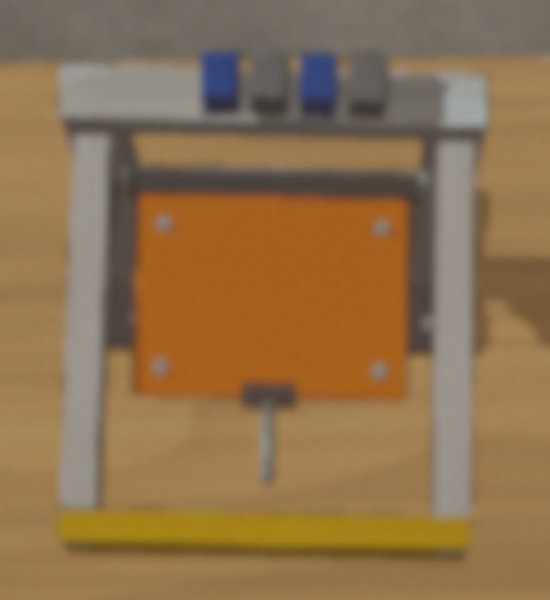

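View pics/c2.png

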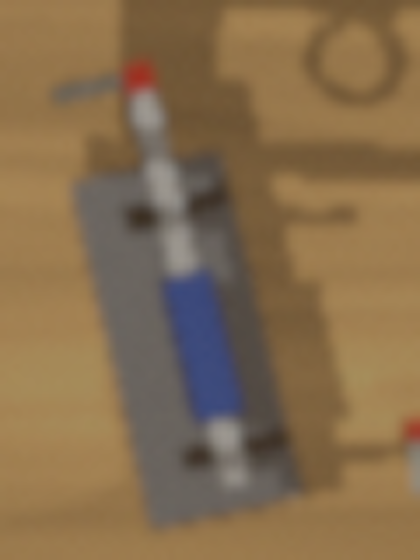

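View pics/c3.png

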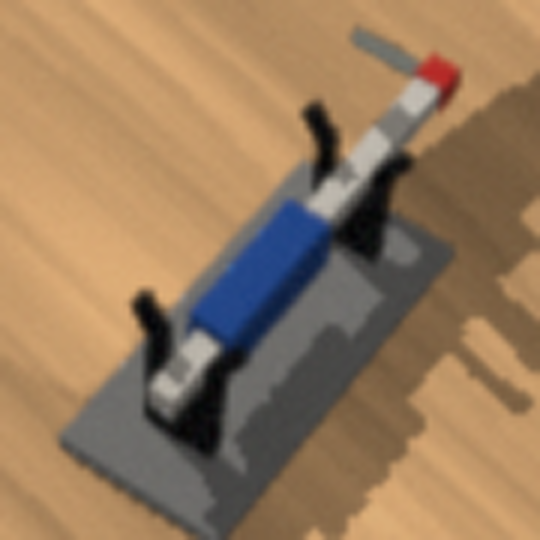

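View pics/c4.png

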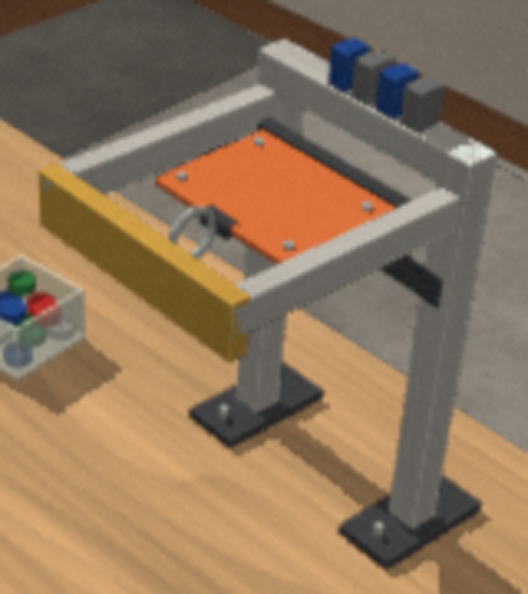

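```bash
cat > fit.py <<'E'
from h import *
from scipy.optimize import least_squares
T=cal('top');S=cal('side')
f1=lambda u,v:(215+u/5,115+v/5); f2=lambda u,v:(320+u/7,215+v/7)
f3=lambda u,v:(270+u/6,290+v/6); f4=lambda u,v:(235+u/3.3,95+v/3.3)
def fit(obs,x0):
    def M(p,X): return Ro.from_euler('z',p[3]).apply(X)+p[:3]
    g=lambda p:np.concatenate([(proj(C,M(p,np.array(X)/1e3))[0]-uv) for C,X,uv in obs])
    r=least_squares(g,x0,loss='soft_l1'); print(r.x, np.degrees(r.x[3])); print(g(r.x).reshape(-1,2).round(1).tolist()); return r.x
rig=[(T,(-210,110,347),f1(66,542)),(T,(-192,110,347),f1(62,510)),(T,(-192,-110,347),f1(468,518)),(T,(-210,-110,347),f1(467,550)),
(T,(45,115,375),f1(60,67)),(T,(45,-115,375),f1(487,75)),
(S,(-210,110,347),f4(40,170)),(S,(-210,-110,347),f4(236,307)),(S,(-210,-110,297),f4(233,357)),(S,(-210,110,297),f4(40,228)),
(S,(-150,0,325),f4(193,230)),(T,(-171,0,325),f1(265,483))]
pr=fit(rig,[.6,0,0,0])
pole=[(T,(35,11,13),f2(163,278)),(T,(35,-11,13),f2(208,270)),(T,(-35,-11,13),f2(243,408)),(T,(-35,11,13),f2(198,420)),
(T,(130,42,0),f2(55,97)),(S,(130,42,0),f3(354,32)),(S,(35,11,13),f3(290,198)),(S,(35,-11,13),f3(330,240)),(S,(-35,11,13),f3(190,322)),(S,(-35,-11,13),f3(235,350))]
pp=fit(pole,[.4,-.2,.046,0])
rest=[(T,(85,37.5,8),f2(75,183)),(T,(85,-37.5,8),f2(220,152)),(T,(-85,-37.5,8),f2(300,490)),(T,(-85,37.5,8),f2(153,527)),
(S,(-85,37.5,8),f3(60,440)),(S,(85,-37.5,8),f3(455,250))]
fit(rest,[.4,-.2,.0,0])
E
python3 fit.py
```

```text
[ 0.76718502 -0.02338099 -0.0030952  -0.02572503] -1.4739357708045817
[[-1.0, 0.0], [0.0, -0.3], [1.1, -0.8], [1.3, -0.5], [0.1, -0.4], [0.1, -0.8], [-1.3, 0.1], [-0.7, -0.2], [-0.9, 2.5], [-0.8, -0.4], [-0.3, 0.5], [0.9, -0.8]]
[ 0.4602986  -0.27453006  0.03672919  0.19931425] 11.419865140949854
[[0.2, -0.5], [0.3, -0.8], [0.3, 0.5], [0.2, 0.2], [-0.5, -0.4], [-0.4, 1.7], [-0.2, 0.7], [1.0, -1.6], [-0.7, -0.4], [-0.2, -0.0]]
[ 0.46586967 -0.27352532 -0.00718146  0.20452571] 11.718460198718978
[[-0.6, -0.4], [0.1, -0.7], [0.7, 0.4], [-0.0, 0.0], [-0.5, 0.0], [0.2, 0.1]]
```

```bash
cat >> h.py <<'E'
import json
def plan(pos,R,n=None,st=None,vmax=.038,wmax=6.5):
    """rows from measured pose to target (pos, Rotation), printed"""
    st=st or env.get_state(); p0=np.array(st['ee_pos']);R0=Ro.from_rotvec(st['eef_rot'])
    pos=np.array(pos,float); w=(R0.inv()*R).as_rotvec()
    k=max(int(np.ceil(max(np.linalg.norm(pos-p0)/vmax,np.degrees(np.linalg.norm(w))/wmax))),n or 1)
    rows=[]
    for i in range(k):
        Ri=R0*Ro.from_rotvec(w*i/k)
        o=Ri.inv().apply((pos-p0)/k); rows.append((o.round(4)+0.).tolist())
    dr=(np.degrees(w)/k).round(2)+0.
    print(k,'rows; each rot',dr.tolist(),'dist',np.linalg.norm(pos-p0).round(4))
    print(json.dumps([{"offset":r,"delta_rot":dr.tolist()} for r in rows[:12]]))
def down(yaw,pitch=0):
    """tool x = -(pole x); pole yaw deg; pitched up deg. pole frame = x along hook"""
    P=Ro.from_euler('z',yaw,degrees=True)*Ro.from_euler('y',-pitch,degrees=True)
    return P*Ro.from_euler('y',180,degrees=True)   # tool x=-pole x, y=pole y, z=-pole z
def show():
    st=env.get_state();R=Ro.from_rotvec(st['eef_rot']).as_matrix()
    print('t',round(st['clock'],2),'p',np.array(st['ee_pos']).round(4),'z',R[:,2].round(3),'x',R[:,0].round(3),'j',np.array(st['joints']).round(2),'F',np.array(st['wrist_force']).round(1),'g',round(st['grip_width'],3))
    return st
E
python3 - <<'E'
from h import *
plan([.40,-.27,.30],down(11.5))
E
```

```text
22 rows; each rot [0.0, 0.0, -1.41] dist 0.817
[{"offset": [-0.0212, -0.0305, 0.0002], "delta_rot": [0.0, 0.0, -1.41]}, {"offset": [-0.0205, -0.031, 0.0002], "delta_rot": [0.0, 0.0, -1.41]}, {"offset": [-0.0197, -0.0315, 0.0002], "delta_rot": [0.0, 0.0, -1.41]}, {"offset": [-0.0189, -0.0319, 0.0002], "delta_rot": [0.0, 0.0, -1.41]}, {"offset": [-0.0181, -0.0324, 0.0002], "delta_rot": [0.0, 0.0, -1.41]}, {"offset": [-0.0173, -0.0328, 0.0002], "delta_rot": [0.0, 0.0, -1.41]}, {"offset": [-0.0165, -0.0333, 0.0002], "delta_rot": [0.0, 0.0, -1.41]}, {"offset": [-0.0157, -0.0337, 0.0002], "delta_rot": [0.0, 0.0, -1.41]}, {"offset": [-0.0149, -0.034, 0.0002], "delta_rot": [0.0, 0.0, -1.41]}, {"offset": [-0.014, -0.0344, 0.0002], "delta_rot": [0.0, 0.0, -1.41]}, {"offset": [-0.0132, -0.0347, 0.0002], "delta_rot": [0.0, 0.0, -1.41]}, {"offset": [-0.0123, -0.035, 0.0002], "delta_rot": [0.0, 0.0, -1.41]}]
```

Emit:
move_arm(plan=[{"offset":[-0.021,-0.031,0],"delta_rot":[0,0,-1.4]},{"offset":[-0.021,-0.031,0],"delta_rot":[0,0,-1.4]},{"offset":[-0.02,-0.031,0],"delta_rot":[0,0,-1.4]},{"offset":[-0.019,-0.032,0],"delta_rot":[0,0,-1.4]},{"offset":[-0.018,-0.032,0],"delta_rot":[0,0,-1.4]},{"offset":[-0.017,-0.033,0],"delta_rot":[0,0,-1.4]},{"offset":[-0.016,-0.033,0],"delta_rot":[0,0,-1.4]},{"offset":[-0.016,-0.034,0],"delta_rot":[0,0,-1.4]},{"offset":[-0.015,-0.034,0],"delta_rot":[0,0,-1.4]},{"offset":[-0.014,-0.034,0],"delta_rot":[0,0,-1.4]},{"offset":[-0.013,-0.035,0],"delta_rot":[0,0,-1.4]},{"offset":[-0.012,-0.035,0],"delta_rot":[0,0,-1.4]}])

```text
clock: 1.15
ee_pos: [0.3046, 0.0771, 0.2968]
eef_rot: [-0.025, -3.137, 0.015]
wrist_force: [0.9, 0.5, 0.2]
grip_width: 0.999
```

```bash
python3 - <<'E'
from h import *
show(); plan([.40,-.27,.30],down(11.5))
E
```

```text
t 1.15 p [0.3046 0.0771 0.2968] z [-0.005 -0.009 -1.   ] x [-1.     0.016  0.005] j [ 0.07 -0.46  1.84 -0.01  1.76 -1.48] F [0.9 0.5 0.2] g 0.999
10 rows; each rot [-0.05, -0.03, -1.24] dist 0.36
[{"offset": [-0.0101, -0.0346, 0.0], "delta_rot": [-0.05, -0.03, -1.24]}, {"offset": [-0.0093, -0.0348, -0.0001], "delta_rot": [-0.05, -0.03, -1.24]}, {"offset": [-0.0086, -0.035, -0.0001], "delta_rot": [-0.05, -0.03, -1.24]}, {"offset": [-0.0078, -0.0351, -0.0001], "delta_rot": [-0.05, -0.03, -1.24]}, {"offset": [-0.0071, -0.0353, -0.0001], "delta_rot": [-0.05, -0.03, -1.24]}, {"offset": [-0.0063, -0.0354, -0.0002], "delta_rot": [-0.05, -0.03, -1.24]}, {"offset": [-0.0055, -0.0356, -0.0002], "delta_rot": [-0.05, -0.03, -1.24]}, {"offset": [-0.0048, -0.0357, -0.0002], "delta_rot": [-0.05, -0.03, -1.24]}, {"offset": [-0.004, -0.0358, -0.0003], "delta_rot": [-0.05, -0.03, -1.24]}, {"offset": [-0.0032, -0.0359, -0.0003], "delta_rot": [-0.05, -0.03, -1.24]}]
```

Emit:
move_arm(plan=[{"offset":[-0.01,-0.035,0],"delta_rot":[0,0,-1.2]},{"offset":[-0.009,-0.035,0],"delta_rot":[0,0,-1.2]},{"offset":[-0.009,-0.035,0],"delta_rot":[0,0,-1.2]},{"offset":[-0.008,-0.035,0],"delta_rot":[0,0,-1.2]},{"offset":[-0.007,-0.035,0],"delta_rot":[0,0,-1.2]},{"offset":[-0.006,-0.035,0],"delta_rot":[0,0,-1.2]},{"offset":[-0.006,-0.035,0],"delta_rot":[0,0,-1.2]},{"offset":[-0.005,-0.036,0],"delta_rot":[0,0,-1.2]},{"offset":[-0.004,-0.03,0],"delta_rot":[0,0,-1.2]},{"offset":[-0.003,-0.02,0],"delta_rot":[0,0,-1.2]},{"offset":[0,0,0],"delta_rot":[0,0,0]},{"offset":[0,0,0],"delta_rot":[0,0,0]}])

```text
clock: 2.15
ee_pos: [0.394, -0.2732, 0.2957]
eef_rot: [0.298, -3.123, 0.011]
wrist_force: [-0.7, 0.5, -1.2]
grip_width: 1.004
```

```bash
python3 - <<'E'
from h import *
st=show(); im=env.grab_frame('wrist'); cv2.imwrite('pics/w1.png',im); np.save('w1.npy',np.r_[st['ee_pos'],st['eef_rot']])
C=cal('wrist',st)
from fit import pp,pr
def M(p,X): return Ro.from_euler('z',p[3]).apply(np.array(X)/1e3)+p[:3]
pp=pp.copy();pp[2]=.046
for X in [(35,11,13),(35,-11,13),(-35,-11,13),(-35,11,13),(130,42,0)]: print(X,proj(C,M(pp,X)).round(1))
plan([.40,-.27,.30],down(11.5))
E
```

```text
t 2.15 p [ 0.394  -0.2732  0.2957] z [-0.004 -0.007 -1.   ] x [-0.982 -0.189  0.005] j [-0.72 -0.07  1.55 -0.01  1.66 -2.48] F [-0.7  0.5 -1.2] g 1.004
[ 0.76718502 -0.02338099 -0.0030952  -0.02572503] -1.4739357708045817
[[-1.0, 0.0], [0.0, -0.3], [1.1, -0.8], [1.3, -0.5], [0.1, -0.4], [0.1, -0.8], [-1.3, 0.1], [-0.7, -0.2], [-0.9, 2.5], [-0.8, -0.4], [-0.3, 0.5], [0.9, -0.8]]
[ 0.4602986  -0.27453006  0.03672919  0.19931425] 11.419865140949854
[[0.2, -0.5], [0.3, -0.8], [0.3, 0.5], [0.2, 0.2], [-0.5, -0.4], [-0.4, 1.7], [-0.2, 0.7], [1.0, -1.6], [-0.7, -0.4], [-0.2, -0.0]]
[ 0.46586967 -0.27352532 -0.00718146  0.20452571] 11.718460198718978
[[-0.6, -0.4], [0.1, -0.7], [0.7, 0.4], [-0.0, 0.0], [-0.5, 0.0], [0.2, 0.1]]
(35, 11, 13) [[274.  285.9]]
(35, -11, 13) [[252.6 286. ]]
(-35, -11, 13) [[250.4 222. ]]
(-35, 11, 13) [[273.2 221.8]]
(130, 42, 0) [[302.  352.9]]
1 rows; each rot [-0.38, -0.32, -0.58] dist 0.008
[{"offset": [-0.0065, 0.0016, -0.0045], "delta_rot": [-0.38, -0.32, -0.58]}]
```

View pics/w1.png

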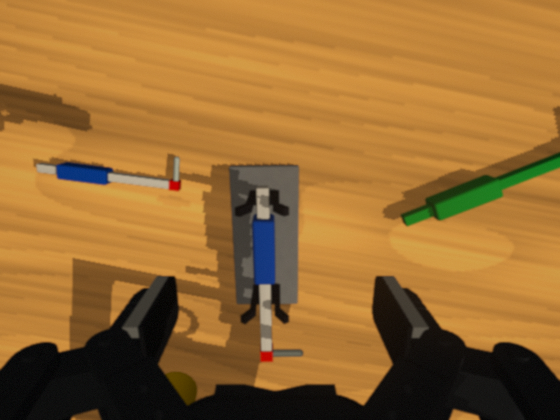

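```bash
python3 - <<'E'
from h import *
im=cv2.imread('pics/w1.png'); crop(im,220,155,100,220,2.7,'pics/w1c.png')
hsv=cv2.cvtColor(im,cv2.COLOR_BGR2HSV)
m=((abs(hsv[...,0].astype(int)-115)<15)&(hsv[...,1]>150)&(hsv[...,2]>60)).astype(np.uint8); m[:, :220]=0;m[:,320:]=0;m[:200]=0;m[300:]=0
c=max(cv2.findContours(m,0,1)[0],key=cv2.contourArea); r=cv2.minAreaRect(c);print(r); b=cv2.boxPoints(r)
v=np.load('w1.npy'); C=cal('wrist',dict(ee_pos=v[:3],eef_rot=v[3:]))
P=np.array([onplane(C,q,.059) for q in b]);print(b,P.round(4),P.mean(0))
for q in [(264,188),(266,354)]: print(onplane(C,q,.052))
m=((hsv[...,2]<60)).astype(np.uint8)
E
```

```text
((263.36834716796875, 250.20755004882812), (68.00516510009766, 20.585594177246094), 88.69805145263672)
[[252.30562 216.44762]
 [272.8859  215.97987]
 [274.4311  283.96747]
 [253.8508  284.43524]] [[ 0.4223 -0.2914  0.059 ]
 [ 0.4181 -0.2721  0.059 ]
 [ 0.4901 -0.2568  0.059 ]
 [ 0.4947 -0.2775  0.059 ]] [ 0.45630133 -0.27442262  0.059     ]
[ 0.3942825  -0.28528068  0.052     ]
[ 0.5838575  -0.24871305  0.052     ]
```

View pics/w1c.png

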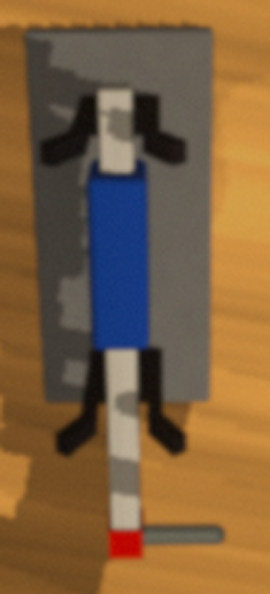

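```bash
python3 - <<'E'
from h import *
plan([.467,-.273,.17],down(11.4))
E
```

```text
4 rows; each rot [-0.1, -0.08, -0.12] dist 0.1452
[{"offset": [-0.0181, -0.0033, 0.0313], "delta_rot": [-0.1, -0.08, -0.12]}, {"offset": [-0.018, -0.0034, 0.0313], "delta_rot": [-0.1, -0.08, -0.12]}, {"offset": [-0.018, -0.0035, 0.0313], "delta_rot": [-0.1, -0.08, -0.12]}, {"offset": [-0.0179, -0.0036, 0.0314], "delta_rot": [-0.1, -0.08, -0.12]}]
```

Emit:
move_arm(plan=[{"offset":[-0.018,-0.0034,0.031],"delta_rot":[-0.1,-0.1,-0.1]},{"offset":[-0.018,-0.0034,0.031],"delta_rot":[-0.1,-0.1,-0.1]},{"offset":[-0.018,-0.0034,0.031],"delta_rot":[-0.1,-0.1,-0.1]},{"offset":[-0.018,-0.0036,0.031],"delta_rot":[-0.1,-0.1,-0.1]},{"offset":[0,0,0],"delta_rot":[0,0,0]},{"offset":[0,0,0],"delta_rot":[0,0,0]}])

```text
clock: 2.7
ee_pos: [0.47, -0.2676, 0.1723]
eef_rot: [-0.316, 3.118, -0.007]
wrist_force: [0.5, 0.2, 0.8]
grip_width: 1.001
```

```bash
python3 - <<'E'
from h import *
st=show(); im=env.grab_frame('wrist'); cv2.imwrite('pics/w2.png',im)
C=cal('wrist',st)
hsv=cv2.cvtColor(im,cv2.COLOR_BGR2HSV)
m=((abs(hsv[...,0].astype(int)-115)<15)&(hsv[...,1]>150)&(hsv[...,2]>90)).astype(np.uint8)
m[:,:200]=0;m[:,360:]=0
c=max(cv2.findContours(m,0,1)[0],key=cv2.contourArea); b=cv2.boxPoints(cv2.minAreaRect(c))
P=np.array([onplane(C,q,.059) for q in b]);print(b,P.round(4),P.mean(0))
plan([.467,-.273,.10],down(11.4))
E
```

```text
t 2.7 p [ 0.47   -0.2676  0.1723] z [ 0.008 -0.004 -1.   ] x [-0.98  -0.201 -0.007] j [-0.62  0.13  1.59  0.    1.41 -2.4 ] F [0.5 0.2 0.8] g 1.001
[[252. 164.]
 [288. 164.]
 [288. 275.]
 [252. 275.]] [[ 0.4267 -0.2898  0.059 ]
 [ 0.4228 -0.2705  0.059 ]
 [ 0.4896 -0.256   0.059 ]
 [ 0.494  -0.2776  0.059 ]] [ 0.45825706 -0.27346714  0.059     ]
2 rows; each rot [-0.12, 0.19, 0.08] dist 0.0722
[{"offset": [0.0021, -0.0024, 0.0359], "delta_rot": [-0.12, 0.19, 0.08]}, {"offset": [0.0019, -0.0025, 0.0359], "delta_rot": [-0.12, 0.19, 0.08]}]
```

View pics/w2.png

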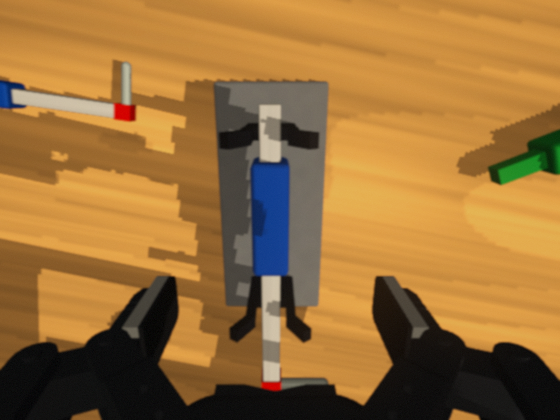

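Emit:
move_arm(plan=[{"offset":[0.0025,-0.002,0.024],"delta_rot":[-0.1,0.1,0]},{"offset":[0.002,-0.002,0.024],"delta_rot":[-0.1,0.1,0]},{"offset":[0,0,0.022],"delta_rot":[0,0,0]},{"offset":[0,0,0],"delta_rot":[0,0,0]},{"offset":[0,0,0],"delta_rot":[0,0,0]}])

```text
clock: 3.17
ee_pos: [0.4683, -0.2731, 0.1132]
eef_rot: [-0.318, 3.108, -0.022]
wrist_force: [-0.2, 0.4, 0.7]
grip_width: 0.996
```

```bash
python3 - <<'E'
from h import *
st=show(); plan([.466,-.272,.10],down(11.5))
E
```

```text
t 3.17 p [ 0.4683 -0.2731  0.1132] z [ 0.019 -0.012 -1.   ] x [-0.979 -0.203 -0.016] j [-0.63  0.17  1.66  0.    1.28 -2.41] F [-0.2  0.4  0.7] g 0.996
1 rows; each rot [-0.91, 0.9, 0.18] dist 0.0134
[{"offset": [0.0022, 0.0017, 0.0131], "delta_rot": [-0.91, 0.9, 0.18]}]
```

Emit:
move_arm(plan=[{"offset":[0.002,0.001,0.012],"delta_rot":[-0.9,0.9,0.2]},{"offset":[0,0,0],"delta_rot":[0,0,0]}])

```text
clock: 3.33
ee_pos: [0.467, -0.2734, 0.1053]
eef_rot: [-0.313, 3.122, -0.006]
wrist_force: [-0.9, 0.2, -1.0]
grip_width: 1.002
```

```bash
python3 - <<'E'
from h import *
st=show(); plan([.466,-.272,.10],down(11.5))
E
```

```text
t 3.33 p [ 0.467  -0.2734  0.1053] z [ 0.004 -0.003 -1.   ] x [-0.98  -0.199 -0.003] j [-0.63  0.19  1.66 -0.    1.28 -2.4 ] F [-0.9  0.2 -1. ] g 1.002
1 rows; each rot [-0.24, 0.19, -0.04] dist 0.0055
[{"offset": [0.0008, 0.0016, 0.0053], "delta_rot": [-0.24, 0.19, -0.04]}]
```

Emit:
move_arm(plan=[{"offset":[0.001,0.002,0.006],"delta_rot":[0,0,0]},{"offset":[0,0,0.001],"delta_rot":[0,0,0]}])

```text
clock: 3.5
ee_pos: [0.4669, -0.2725, 0.1009]
eef_rot: [-0.313, 3.118, -0.012]
wrist_force: [-0.8, 0.6, -0.8]
grip_width: 0.999
```

Emit:
move_arm(plan=[{"offset":[0,0,0],"delta_rot":[0,0,0]},{"offset":[0,0,0],"delta_rot":[0,0,0]},{"offset":[0,0,0],"delta_rot":[0,0,0]},{"offset":[0,0,0],"delta_rot":[0,0,0]},{"offset":[0,0,0],"delta_rot":[0,0,0]},{"offset":[0,0,0],"delta_rot":[0,0,0]},{"offset":[0,0,0],"delta_rot":[0,0,0]},{"offset":[0,0,0],"delta_rot":[0,0,0]}], jaw=0, grip_force=110)

```text
clock: 4.17
ee_pos: [0.4679, -0.2732, 0.103]
eef_rot: [-0.313, 3.115, -0.016]
wrist_force: [-0.2, -0.4, 1.3]
grip_width: 0.238
```

```bash
python3 - <<'E'
from h import *
st=show(); plan([.466,-.272,.10],down(11.5))
im=env.grab_frame('wrist'); cv2.imwrite('pics/w3.png',im)
E
```

```text
t 4.17 p [ 0.4679 -0.2732  0.103 ] z [ 0.011 -0.009 -1.   ] x [-0.98  -0.199 -0.009] j [-0.63  0.19  1.67 -0.    1.27 -2.4 ] F [-0.2 -0.4  1.3] g 0.238
1 rows; each rot [-0.63, 0.54, -0.04] dist 0.0037
[{"offset": [0.0017, 0.0016, 0.003], "delta_rot": [-0.63, 0.54, -0.04]}]
```

View pics/w3.png

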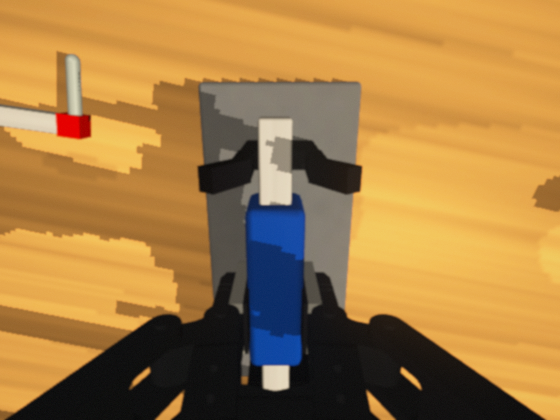

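```bash
python3 - <<'E'
from h import *
c=env.calibration('wrist');H=np.array(c['hand_eye']);f=210/np.tan(np.radians(c['fovy'])/2)
def tp(u,v,z):
    d=H[:3,:3]@np.array([(u-c['cx'])/f,(v-c['cy'])/f,1]);o=H[:3,3];return (o+d*(z-o[2])/d[2])*1e3
for z in (.042,.044,.046):
    print([tp(*q,z).round(1) for q in [(249,208),(303,208),(251,365),(301,365)]])
print(tp(276,117,.051),tp(276,203,.051))
# lift plan
plan([.43,-.25,.30],down(11.5))
E
```

```text
[array([45.1, -9. , 42. ]), array([45.1,  9.9, 42. ]), array([-22.9,  -9.9,  42. ]), array([-23. ,  10.8,  42. ])]
[array([44.5, -9.1, 44. ]), array([44.5, 10.1, 44. ]), array([-24.8, -10.1,  44. ]), array([-24.8,  11. ,  44. ])]
[array([43.8, -9.3, 46. ]), array([43.8, 10.3, 46. ]), array([-26.6, -10.2,  46. ]), array([-26.7,  11.1,  46. ])]
[75.42108582  0.50697249 51.        ] [44.21308038  0.49641539 51.        ]
6 rows; each rot [-0.1, 0.09, -0.01] dist 0.2019
[{"offset": [0.0051, 0.0047, -0.0329], "delta_rot": [-0.1, 0.09, -0.01]}, {"offset": [0.0052, 0.0047, -0.0329], "delta_rot": [-0.1, 0.09, -0.01]}, {"offset": [0.0052, 0.0048, -0.0329], "delta_rot": [-0.1, 0.09, -0.01]}, {"offset": [0.0053, 0.0049, -0.0329], "delta_rot": [-0.1, 0.09, -0.01]}, {"offset": [0.0053, 0.0049, -0.0329], "delta_rot": [-0.1, 0.09, -0.01]}, {"offset": [0.0054, 0.005, -0.0328], "delta_rot": [-0.1, 0.09, -0.01]}]
```

Emit:
move_arm(plan=[{"offset":[0,0,-0.02],"delta_rot":[0,0,0]},{"offset":[0,0,-0.03],"delta_rot":[0,0,0]},{"offset":[0,0,-0.03],"delta_rot":[0,0,0]},{"offset":[0,0,-0.03],"delta_rot":[0,0,0]},{"offset":[0.01,0.01,-0.03],"delta_rot":[0,0,0]},{"offset":[0.02,0.01,-0.03],"delta_rot":[0,0,0]},{"offset":[0.02,0.01,0],"delta_rot":[0,0,0]},{"offset":[0,0,0],"delta_rot":[0,0,0]}])

```text
clock: 4.88
ee_pos: [0.407, -0.2497, 0.2718]
eef_rot: [0.315, -3.121, -0.005]
wrist_force: [0.4, 0.6, -3.6]
grip_width: 0.237
```

```bash
cat >> h.py <<'E'
RIG=np.array([.76718502,-.02338099,0.,-.02572503])
TT=np.array([-.1203,.0225,.057])   # tooth middle in tool
def rigw(X): return Ro.from_euler('z',RIG[3]).apply(np.array(X)/1e3)+RIG[:3]
def wrig(X): return Ro.from_euler('z',-RIG[3]).apply(np.array(X)-RIG[:3])*1e3
def tcp_for(tooth_rig,pitch,yaw=None):
    R=down(np.degrees(RIG[3]) if yaw is None else yaw,pitch)
    return rigw(tooth_rig)-R.apply(TT),R
def tooth(st):
    return wrig(np.array(st['ee_pos'])+Ro.from_rotvec(st['eef_rot']).apply(TT))
E
python3 - <<'E'
from h import *
st=show(); print(tooth(st))
p,R=tcp_for((-250,-38,228),42); print(p)
plan(p,R)
im=env.grab_frame('wrist'); cv2.imwrite('pics/w4.png',im)
E
```

```text
t 4.88 p [ 0.407  -0.2497  0.2718] z [-0.006  0.003 -1.   ] x [-0.98  -0.2    0.005] j [-0.67 -0.06  1.59 -0.    1.62 -2.44] F [ 0.4  0.6 -3.6] g 0.237
[-242.41267745 -186.42834415  214.25765643]
[ 0.38821298 -0.0741498   0.18986284]
7 rows; each rot [0.7, -6.02, 1.76] dist 0.1946
[{"offset": [-0.0024, 0.0251, 0.0118], "delta_rot": [0.7, -6.02, 1.76]}, {"offset": [-0.0004, 0.0253, 0.0116], "delta_rot": [0.7, -6.02, 1.76]}, {"offset": [0.0016, 0.0254, 0.0113], "delta_rot": [0.7, -6.02, 1.76]}, {"offset": [0.0035, 0.0254, 0.0107], "delta_rot": [0.7, -6.02, 1.76]}, {"offset": [0.0054, 0.0254, 0.0099], "delta_rot": [0.7, -6.02, 1.76]}, {"offset": [0.0071, 0.0254, 0.0089], "delta_rot": [0.7, -6.02, 1.76]}, {"offset": [0.0088, 0.0252, 0.0078], "delta_rot": [0.7, -6.02, 1.76]}]
```

View pics/w4.png

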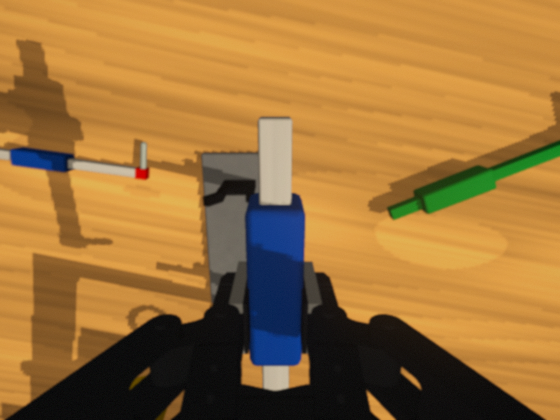

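Emit:
move_arm(plan=[{"offset":[-0.002,0.025,0.012],"delta_rot":[0.7,-6,1.8]},{"offset":[0,0.025,0.012],"delta_rot":[0.7,-6,1.8]},{"offset":[0.002,0.025,0.011],"delta_rot":[0.7,-6,1.8]},{"offset":[0.004,0.025,0.011],"delta_rot":[0.7,-6,1.8]},{"offset":[0.005,0.025,0.01],"delta_rot":[0.7,-6,1.8]},{"offset":[0.007,0.025,0.009],"delta_rot":[0.7,-6,1.8]},{"offset":[0.009,0.02,0.008],"delta_rot":[0.7,-6,1.8]},{"offset":[0,0,0],"delta_rot":[0,0,0]},{"offset":[0,0,0],"delta_rot":[0,0,0]}])

```text
clock: 5.68
ee_pos: [0.3865, -0.0743, 0.163]
eef_rot: [0.063, 2.405, 0.006]
wrist_force: [-0.2, -0.7, -1.1]
grip_width: 0.236
```

```bash
python3 - <<'E'
from h import *
st=show(); print(tooth(st))
p,R=tcp_for((-250,-38,228),42); print(p)
plan(p,R)
for n in ('side','top','wrist'): cv2.imwrite(f'pics/{n}5.png',env.grab_frame(n))
E
```

```text
t 5.68 p [ 0.3865 -0.0743  0.163 ] z [ 0.671 -0.013 -0.742] x [-0.74   0.047 -0.671] j [-0.57 -0.62  2.33  0.49  0.84 -2.31] F [-0.2 -0.7 -1.1] g 0.236
[-251.39944679  -41.35876204  201.95104982]
[ 0.38821298 -0.0741498   0.18986284]
1 rows; each rot [0.26, 0.14, -1.61] dist 0.0269
[{"offset": [-0.0192, 0.0008, -0.0188], "delta_rot": [0.26, 0.14, -1.61]}]
```

View pics/side5.png

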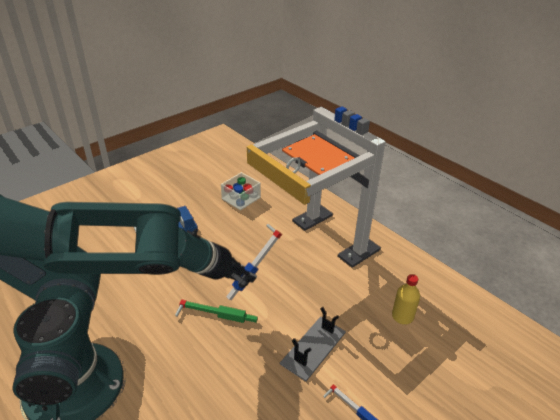

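View pics/wrist5.png

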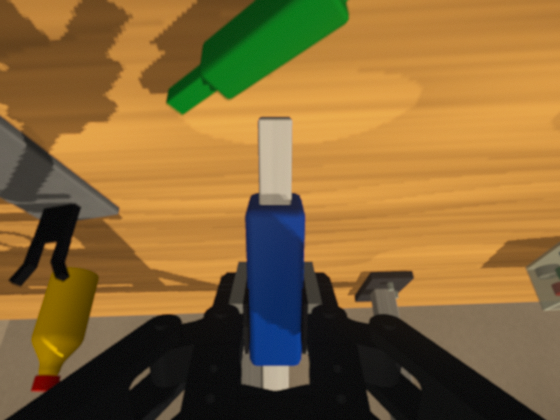

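View pics/top5.png

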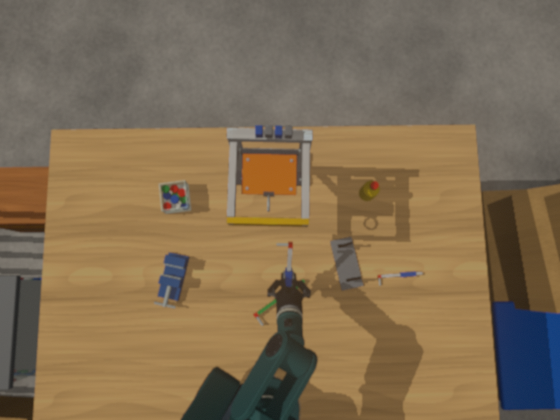

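```bash
python3 - <<'E'
from h import *
p,R=tcp_for((-235,-38,236),42); plan(p,R,n=3)
E
```

```text
3 rows; each rot [0.06, 0.08, -0.53] dist 0.0354
[{"offset": [-0.0108, 0.0009, -0.0045], "delta_rot": [0.06, 0.08, -0.53]}, {"offset": [-0.0108, 0.0008, -0.0046], "delta_rot": [0.06, 0.08, -0.53]}, {"offset": [-0.0108, 0.0007, -0.0046], "delta_rot": [0.06, 0.08, -0.53]}]
```

Emit:
move_arm(plan=[{"offset":[-0.011,0.001,-0.005],"delta_rot":[0,0.1,-0.5]},{"offset":[-0.011,0.001,-0.005],"delta_rot":[0,0.1,-0.5]},{"offset":[-0.011,0,-0.005],"delta_rot":[0,0.1,-0.5]},{"offset":[0,0,0],"delta_rot":[0,0,0]},{"offset":[0,0,0],"delta_rot":[0,0,0]}])

```text
clock: 6.25
ee_pos: [0.4088, -0.0803, 0.2088]
eef_rot: [0.03, 2.405, -0.017]
wrist_force: [0.6, -0.4, -3.0]
grip_width: 0.237
```

```bash
python3 - <<'E'
from h import *
st=show(); print(tooth(st))
p,R=tcp_for((-235,-38,236),42); plan(p,R)
C=[cal('side'),cal('top')]
X=np.array(st['ee_pos'])+Ro.from_rotvec(st['eef_rot']).apply([TT,TT+[0,.02,0]])
for i,n in enumerate(('side','top')):
    im=env.grab_frame(n); cv2.imwrite(f'pics/{n}6.png',im); q=proj(C[i],X);print(n,q)
    e=proj(C[i],rigw([(-150,0,325)]));print(e)
    u,v=q[0].astype(int); crop(im,u-50,v-50,100,100,5,f'pics/{n}6c.png')
E
```

```text
t 6.25 p [ 0.4088 -0.0803  0.2088] z [ 0.672 -0.021 -0.741] x [-0.74   0.017 -0.672] j [-0.53 -0.59  2.22  0.43  0.88 -2.24] F [ 0.6 -0.4 -3. ] g 0.237
[-229.35269738  -43.51976239  247.29955115]
1 rows; each rot [-0.2, 0.21, 0.12] dist 0.0135
[{"offset": [0.0116, 0.0056, 0.0042], "delta_rot": [-0.2, 0.21, 0.12]}]
side [[278.96733998 210.7292713 ]
 [273.65934373 206.68945244]]
[[293.25180066 164.08264665]]
top [[284.2961709  235.16550092]
 [277.32062695 235.07453845]]
[[268.99926173 202.99993489]]
```

View pics/side6c.png

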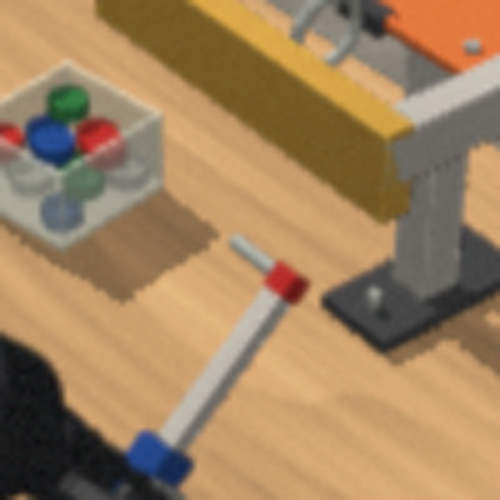

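View pics/top6c.png

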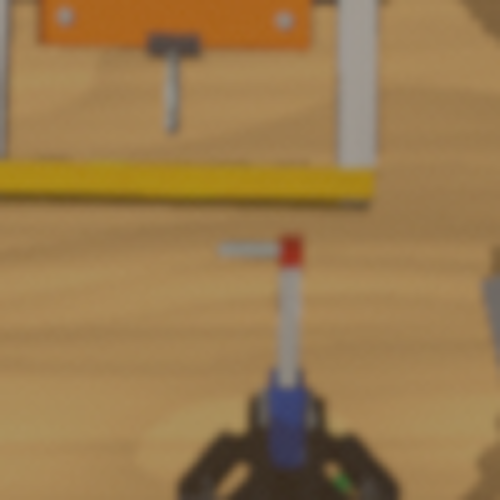

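```bash
python3 - <<'E'
from h import *
a=cv2.imread('pics/side6.png');b=cv2.imread('pics/top6.png')
A=cv2.resize(a[145:185,270:320],None,fx=9,fy=9,interpolation=cv2.INTER_CUBIC)
B=cv2.resize(b[185:225,250:290],None,fx=9,fy=9,interpolation=cv2.INTER_CUBIC)
# overlay predicted ring
for im,n,o in ((A,'side',(270,145)),(B,'top',(250,185))):
    t=np.linspace(0,2*np.pi,24)
    for r in (15.5,22.5):
        q=proj(cal(n),rigw(np.c_[-150+r*np.cos(t),0*t,325+r*np.sin(t)]))
        for p in q: cv2.circle(im,tuple(int(round(v)) for v in (p-o+.5)*9),2,(255,0,255),-1)
cv2.imwrite('pics/e6.png',np.hstack([A,B]))
E
```

```text
(no output)
```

View pics/e6.png

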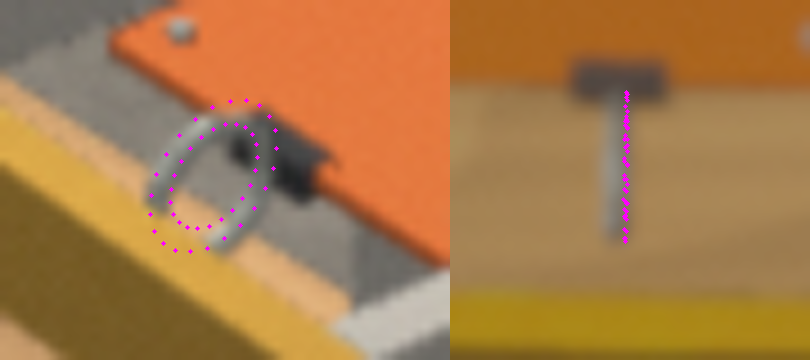

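```bash
sed -i 's/-.02338099,0/-.01938,0/' h.py; python3 - <<'E'
from h import *
st=show(); print(tooth(st))
p,R=tcp_for((-180,-42,288),42); plan(p,R,n=4)
E
```

```text
t 6.35 p [ 0.4085 -0.0802  0.2084] z [ 0.672 -0.021 -0.74 ] x [-0.74   0.018 -0.672] j [-0.53 -0.59  2.22  0.43  0.88 -2.24] F [-0.1  0.4 -1.1] g 0.24
[-229.54216337  -47.51444152  246.92833418]
4 rows; each rot [-0.05, 0.06, 0.02] dist 0.0648
[{"offset": [-0.0161, 0.0013, 0.0006], "delta_rot": [-0.05, 0.06, 0.02]}, {"offset": [-0.0161, 0.0014, 0.0006], "delta_rot": [-0.05, 0.06, 0.02]}, {"offset": [-0.0161, 0.0014, 0.0006], "delta_rot": [-0.05, 0.06, 0.02]}, {"offset": [-0.0161, 0.0014, 0.0006], "delta_rot": [-0.05, 0.06, 0.02]}]
```

Emit:
move_arm(plan=[{"offset":[-0.016,0.0015,0.001],"delta_rot":[0,0,0]},{"offset":[-0.016,0.0015,0.001],"delta_rot":[0,0,0]},{"offset":[-0.016,0.0015,0.001],"delta_rot":[0,0,0]},{"offset":[-0.01,0.001,0.001],"delta_rot":[0,0,0]},{"offset":[0,0,0],"delta_rot":[0,0,0]},{"offset":[0,0,0],"delta_rot":[0,0,0]}])

```text
clock: 6.85
ee_pos: [0.4541, -0.0762, 0.2395]
eef_rot: [0.035, 2.416, -0.013]
wrist_force: [-0.5, -0.5, -1.9]
grip_width: 0.24
```

```bash
cat > look.py <<'E'
from h import *
import sys
def look(tag,s=4):
    st=show(); print('tooth rig',tooth(st).round(1))
    ee=np.array(st['ee_pos']);R=Ro.from_rotvec(st['eef_rot']); X=ee+R.apply([TT-[0,.022,0],TT+[0,.02,0]])
    out=[]
    for n in ('side','top'):
        im=env.grab_frame(n); cv2.imwrite(f'pics/{n}{tag}.png',im)
        q=proj(cal(n),X); u,v=(235,120) if n=='side' else (230,160)
        c=cv2.resize(im[v:v+100,u:u+100],None,fx=s,fy=s,interpolation=cv2.INTER_CUBIC)
        for a in q: cv2.circle(c,tuple(int(round(w)) for w in (a-(u,v)+.5)*s),2,(255,0,255),-1)
        out.append(c)
    cv2.imwrite(f'pics/l{tag}.png',np.hstack(out)); return st
E
python3 - <<'E'
from look import *
look('7')
p,R=tcp_for((-150,-42,316),42); plan(p,R,n=3)
E
```

```text
t 6.85 p [ 0.4541 -0.0762  0.2395] z [ 0.663 -0.019 -0.748] x [-0.748  0.022 -0.664] j [-0.44 -0.47  2.09  0.35  0.87 -2.11] F [-0.5 -0.5 -1.9] g 0.24
tooth rig [-183.6  -42.9  276.7]
3 rows; each rot [-0.05, -0.14, -0.06] dist 0.0517
[{"offset": [-0.0171, 0.0002, -0.002], "delta_rot": [-0.05, -0.14, -0.06]}, {"offset": [-0.0171, 0.0002, -0.002], "delta_rot": [-0.05, -0.14, -0.06]}, {"offset": [-0.0171, 0.0002, -0.0019], "delta_rot": [-0.05, -0.14, -0.06]}]
```

View pics/l7.png

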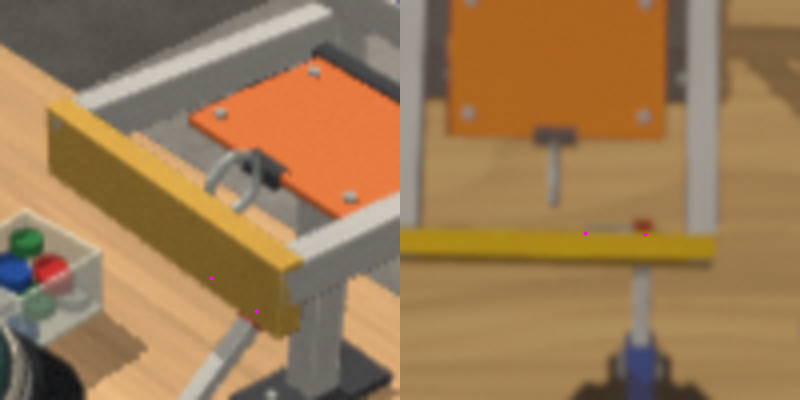

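Emit:
move_arm(plan=[{"offset":[-0.017,0,-0.002],"delta_rot":[0,-0.1,0]},{"offset":[-0.017,0,-0.002],"delta_rot":[0,-0.1,0]},{"offset":[-0.012,0,-0.001],"delta_rot":[0,-0.1,0]},{"offset":[0,0,0],"delta_rot":[0,0,0]},{"offset":[0,0,0],"delta_rot":[0,0,0]},{"offset":[0,0,0],"delta_rot":[0,0,0]}])

```text
clock: 7.45
ee_pos: [0.4806, -0.0771, 0.2669]
eef_rot: [0.04, 2.422, -0.01]
wrist_force: [0.5, -0.6, -1.4]
grip_width: 0.24
```

```bash
python3 - <<'E'
from look import *
look('8')
p,R=tcp_for((-150,-42,316),42); plan(p,R,n=1)
E
```

```text
t 7.45 p [ 0.4806 -0.0771  0.2669] z [ 0.659 -0.018 -0.752] x [-0.752  0.026 -0.659] j [-0.4  -0.41  2.    0.31  0.9  -2.05] F [ 0.5 -0.6 -1.4] g 0.24
tooth rig [-156.8  -43.5  303.3]
1 rows; each rot [-0.06, -0.85, -0.42] dist 0.0139
[{"offset": [-0.0134, 0.0006, -0.0036], "delta_rot": [-0.06, -0.85, -0.42]}]
```

View pics/l8.png

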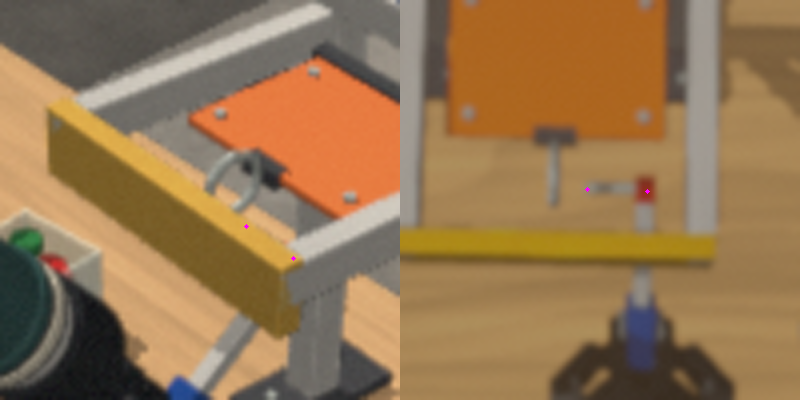

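Emit:
move_arm(plan=[{"offset":[-0.013,0.001,-0.004],"delta_rot":[0,-0.9,-0.4]},{"offset":[0,0,0],"delta_rot":[0,0,0]},{"offset":[0,0,0],"delta_rot":[0,0,0]}])

```text
clock: 7.8
ee_pos: [0.4868, -0.0762, 0.277]
eef_rot: [0.032, 2.409, -0.012]
wrist_force: [0.0, -0.1, -1.9]
grip_width: 0.24
```

```bash
python3 - <<'E'
from look import *
look('9')
p,R=tcp_for((-150,-42,316),42); plan(p,R,n=1)
E
```

```text
t 7.8 p [ 0.4868 -0.0762  0.277 ] z [ 0.669 -0.018 -0.743] x [-0.743  0.02  -0.669] j [-0.4  -0.41  1.98  0.31  0.9  -2.05] F [ 0.  -0.1 -1.9] g 0.24
tooth rig [-151.3  -41.6  315.1]
1 rows; each rot [-0.07, 0.08, -0.05] dist 0.0011
[{"offset": [-0.0009, -0.0004, 0.0005], "delta_rot": [-0.07, 0.08, -0.05]}]
```

View pics/l9.png

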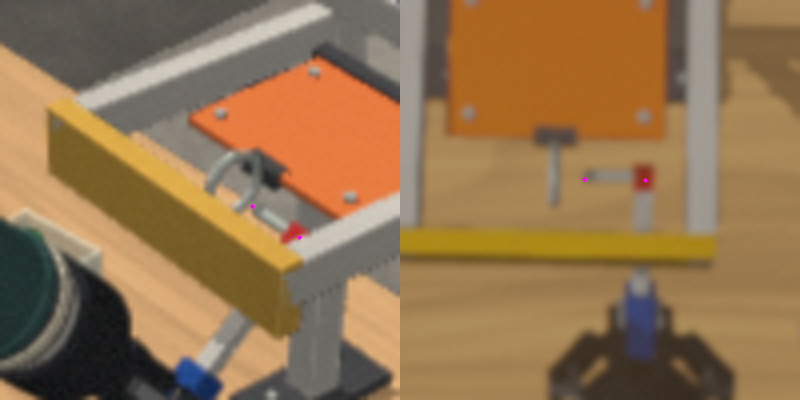

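Emit:
move_arm(plan=[{"offset":[-0.0005,0.009,0],"delta_rot":[0,0,0]},{"offset":[-0.0005,0.009,0],"delta_rot":[0,0,0]},{"offset":[0,0.009,0],"delta_rot":[0,0,0]},{"offset":[0,0.009,0],"delta_rot":[0,0,0]},{"offset":[0,0,0],"delta_rot":[0,0,0]},{"offset":[0,0,0],"delta_rot":[0,0,0]}])

```text
clock: 8.4
ee_pos: [0.4886, -0.0394, 0.2777]
eef_rot: [0.034, 2.408, -0.013]
wrist_force: [-0.4, -0.4, -2.3]
grip_width: 0.238
```

```bash
python3 - <<'E'
from look import *
look('10')
p,R=tcp_for((-150,-2,316),42); plan(p,R,n=1)
E
```

```text
t 8.4 p [ 0.4886 -0.0394  0.2777] z [ 0.669 -0.019 -0.743] x [-0.743  0.021 -0.669] j [-0.28 -0.42  1.99  0.22  0.87 -1.91] F [-0.4 -0.4 -2.3] g 0.238
tooth rig [-150.4   -5.   315.9]
1 rows; each rot [-0.13, 0.0, -0.15] dist 0.0032
[{"offset": [-0.0005, 0.0031, 0.0002], "delta_rot": [-0.13, 0.0, -0.15]}]
```

View pics/l10.png

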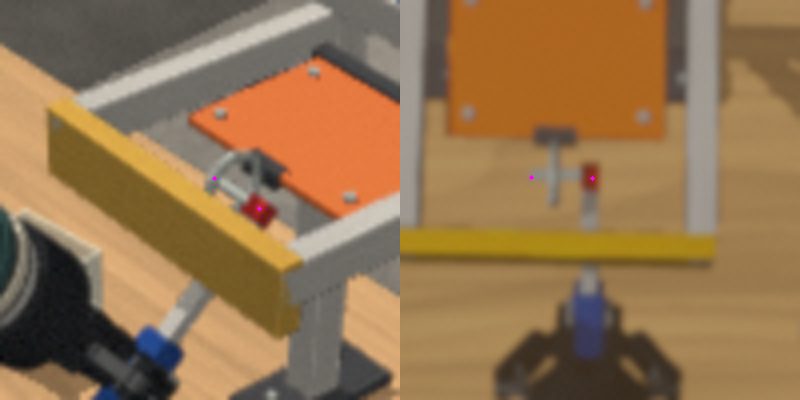

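```bash
cat >> h.py <<'E'
def arc_t(a,r=11.5,y=2): 
    return np.array([-150*np.cos(a)+r*np.sin(a), y, 323-150*np.sin(a)-r*np.cos(a)])
def path(poses,n=12):
    """poses: list of (pos,R) targets one per row, from measured start"""
    st=env.get_state(); p=np.array(st['ee_pos']);R=Ro.from_rotvec(st['eef_rot'])
    for q,Q in poses[:n]:
        o=R.inv().apply(q-p); w=np.degrees((R.inv()*Q).as_rotvec()); print(json.dumps({"offset":(o.round(4)+0).tolist(),"delta_rot":(w.round(1)+0).tolist()}),end=', ')
        p,R=q,Q
    print()
E
python3 - <<'E'
from h import *
for a in np.arange(0,1.1,.15): print(a, arc_t(a).round(1))
path([tcp_for(arc_t(a),42+8*a) for a in np.linspace(.04,.55,10)])
E
```

```text
0.0 [-150.     2.   311.5]
0.15 [-146.6    2.   289.2]
0.3 [-139.9    2.   267.7]
0.44999999999999996 [-130.1    2.   247.4]
0.6 [-117.3    2.   228.8]
0.75 [-101.9    2.   212.3]
0.8999999999999999 [-84.2   2.  198.4]
1.05 [-64.7   2.  187.2]
{"offset": [0.0064, 0.0071, 0.009], "delta_rot": [-0.1, -0.3, -0.1]}, {"offset": [0.0052, 0.0, 0.008], "delta_rot": [0.0, -0.5, 0.0]}, {"offset": [0.0049, 0.0, 0.0082], "delta_rot": [0.0, -0.5, 0.0]}, {"offset": [0.0045, 0.0, 0.0084], "delta_rot": [0.0, -0.5, 0.0]}, {"offset": [0.0041, 0.0, 0.0086], "delta_rot": [0.0, -0.5, 0.0]}, {"offset": [0.0038, 0.0, 0.0088], "delta_rot": [0.0, -0.5, 0.0]}, {"offset": [0.0034, 0.0, 0.009], "delta_rot": [0.0, -0.5, 0.0]}, {"offset": [0.003, 0.0, 0.0091], "delta_rot": [0.0, -0.5, 0.0]}, {"offset": [0.0026, 0.0, 0.0092], "delta_rot": [0.0, -0.5, 0.0]}, {"offset": [0.0022, 0.0, 0.0093], "delta_rot": [0.0, -0.5, 0.0]},
```

Emit:
move_arm(plan=[{"offset":[0.003,0.005,0.005],"delta_rot":[0,-0.3,0]},{"offset":[0.005,0.001,0.008],"delta_rot":[0,-0.5,0]},{"offset":[0.005,0,0.008],"delta_rot":[0,-0.5,0]},{"offset":[0.0045,0,0.0084],"delta_rot":[0,-0.5,0]},{"offset":[0.004,0,0.0086],"delta_rot":[0,-0.5,0]},{"offset":[0.004,0,0.009],"delta_rot":[0,-0.5,0]},{"offset":[0,0,0],"delta_rot":[0,0,0]}])

```text
clock: 9.08
ee_pos: [0.5041, -0.0359, 0.2261]
eef_rot: [0.04, 2.348, -0.018]
wrist_force: [-0.9, 0.6, -2.6]
grip_width: 0.234
```

```bash
python3 - <<'E'
from look import *
look('11')
path([tcp_for(arc_t(a),42+8*a) for a in np.linspace(.35,.75,8)])
E
```

```text
t 9.08 p [ 0.5041 -0.0359  0.2261] z [ 0.712 -0.025 -0.702] x [-0.701  0.024 -0.712] j [-0.27 -0.36  2.07  0.27  0.67 -1.95] F [-0.9  0.6 -2.6] g 0.234
tooth rig [-137.3   -1.8  271.8]
{"offset": [0.0085, 0.0029, 0.0079], "delta_rot": [-0.4, 0.7, -0.3]}, {"offset": [0.0032, 0.0, 0.0091], "delta_rot": [0.0, -0.5, 0.0]}, {"offset": [0.0028, 0.0, 0.0092], "delta_rot": [0.0, -0.5, 0.0]}, {"offset": [0.0024, 0.0, 0.0093], "delta_rot": [0.0, -0.5, 0.0]}, {"offset": [0.002, 0.0, 0.0094], "delta_rot": [0.0, -0.5, 0.0]}, {"offset": [0.0016, 0.0, 0.0095], "delta_rot": [0.0, -0.5, 0.0]}, {"offset": [0.0011, 0.0, 0.0095], "delta_rot": [0.0, -0.5, 0.0]}, {"offset": [0.0007, 0.0, 0.0096], "delta_rot": [0.0, -0.5, 0.0]},
```

View pics/l11.png

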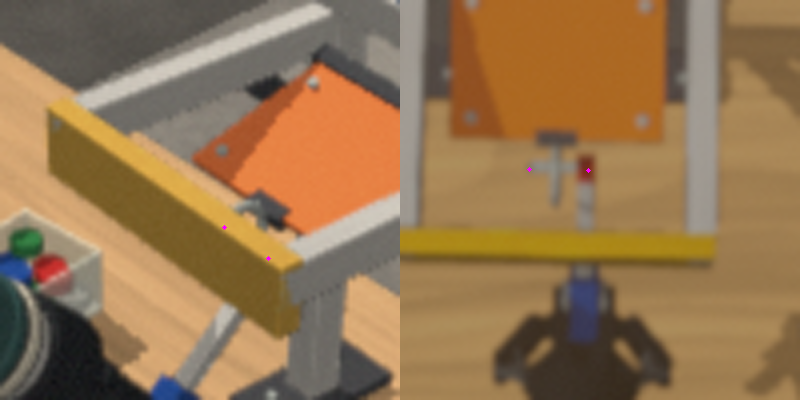

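Emit:
move_arm(plan=[{"offset":[0.005,0.002,0.008],"delta_rot":[-0.2,0,-0.2]},{"offset":[0.004,0.001,0.009],"delta_rot":[-0.2,-0.3,-0.1]},{"offset":[0.003,0,0.009],"delta_rot":[0,-0.3,0]},{"offset":[0.0025,0,0.0095],"delta_rot":[0,-0.3,0]},{"offset":[0.002,0,0.0095],"delta_rot":[0,-0.3,0]},{"offset":[0.0015,0,0.0095],"delta_rot":[0,-0.3,0]},{"offset":[0.001,0,0.0095],"delta_rot":[0,-0.3,0]},{"offset":[0.001,0,0.0095],"delta_rot":[0,-0.3,0]},{"offset":[0,0,0],"delta_rot":[0,0,0]}])

```text
clock: 9.93
ee_pos: [0.5476, -0.0353, 0.1644]
eef_rot: [0.03, 2.298, -0.018]
wrist_force: [-1.1, -0.4, -2.9]
grip_width: 0.237
```

```bash
python3 - <<'E'
from look import *
look('12')
path([tcp_for(arc_t(a),47+2*a) for a in np.linspace(.8,1.08,7)])
E
```

```text
t 9.93 p [ 0.5476 -0.0353  0.1644] z [ 0.746 -0.022 -0.665] x [-0.665  0.016 -0.747] j [-0.24 -0.18  2.09  0.39  0.43 -2.07] F [-1.1 -0.4 -2.9] g 0.237
tooth rig [-96.5   0.9 216.3]
{"offset": [0.0077, 0.0012, 0.0077], "delta_rot": [-0.2, -0.2, 0.1]}, {"offset": [-0.0003, 0.0, 0.0072], "delta_rot": [0.0, -0.1, 0.0]}, {"offset": [-0.0006, 0.0, 0.0072], "delta_rot": [0.0, -0.1, 0.0]}, {"offset": [-0.0009, 0.0, 0.0071], "delta_rot": [0.0, -0.1, 0.0]}, {"offset": [-0.0012, 0.0, 0.0071], "delta_rot": [0.0, -0.1, 0.0]}, {"offset": [-0.0015, 0.0, 0.007], "delta_rot": [0.0, -0.1, 0.0]}, {"offset": [-0.0018, 0.0, 0.0069], "delta_rot": [0.0, -0.1, 0.0]},
```

View pics/l12.png

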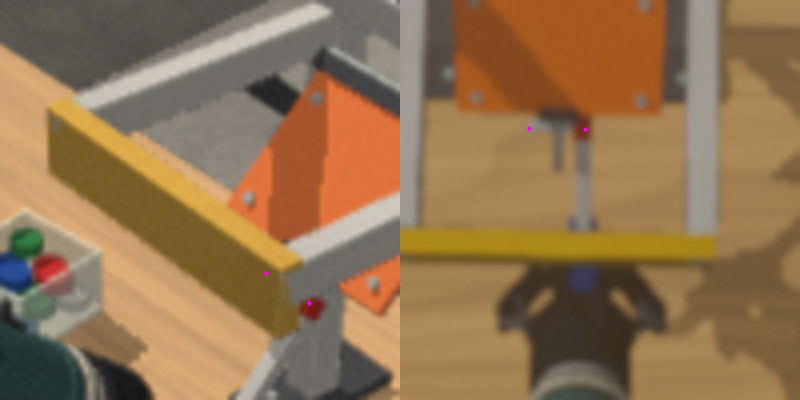

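View pics/side12.png

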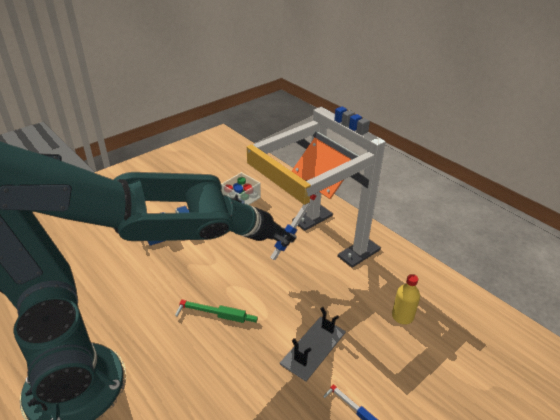

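```bash
python3 - <<'E'
from h import *
path([tcp_for(arc_t(a),47.5-12*(a-.75)) for a in np.linspace(.76,1.1,9)])
E
```

```text
{"offset": [0.0066, 0.0011, -0.0009], "delta_rot": [-0.2, 1.0, 0.1]}, {"offset": [-0.0007, 0.0, 0.0053], "delta_rot": [0.0, 0.5, 0.0]}, {"offset": [-0.001, 0.0, 0.0053], "delta_rot": [0.0, 0.5, 0.0]}, {"offset": [-0.0014, 0.0, 0.0053], "delta_rot": [0.0, 0.5, 0.0]}, {"offset": [-0.0017, 0.0, 0.0052], "delta_rot": [0.0, 0.5, 0.0]}, {"offset": [-0.002, 0.0, 0.0051], "delta_rot": [0.0, 0.5, 0.0]}, {"offset": [-0.0023, 0.0, 0.0051], "delta_rot": [0.0, 0.5, 0.0]}, {"offset": [-0.0026, 0.0, 0.005], "delta_rot": [0.0, 0.5, 0.0]}, {"offset": [-0.0029, 0.0, 0.0048], "delta_rot": [0.0, 0.5, 0.0]},
```

Emit:
move_arm(plan=[{"offset":[0.004,0.001,0.002],"delta_rot":[0,0.5,0]},{"offset":[0.001,0,0.005],"delta_rot":[0,0.5,0]},{"offset":[-0.001,0,0.0055],"delta_rot":[0,0.5,0]},{"offset":[-0.0014,0,0.0055],"delta_rot":[0,0.5,0]},{"offset":[-0.0017,0,0.0055],"delta_rot":[0,0.5,0]},{"offset":[-0.002,0,0.0055],"delta_rot":[0,0.5,0]},{"offset":[-0.0023,0,0.005],"delta_rot":[0,0.5,0]},{"offset":[0,0,0],"delta_rot":[0,0,0]}])

```text
clock: 10.7
ee_pos: [0.5784, -0.0355, 0.1468]
eef_rot: [0.03, 2.358, -0.019]
wrist_force: [-5.4, -0.1, 0.4]
grip_width: 0.239
```

```bash
python3 - <<'E'
from look import *
look('13')
path([tcp_for(arc_t(a),44.5) for a in np.linspace(.98,1.1,4)])
E
```

```text
t 10.7 p [ 0.5784 -0.0355  0.1468] z [ 0.705 -0.023 -0.708] x [-0.708  0.016 -0.706] j [-0.22 -0.07  2.01  0.3   0.44 -1.98] F [-5.4 -0.1  0.4] g 0.239
tooth rig [-62.8   1.6 191.2]
{"offset": [0.0069, 0.0004, -0.0087], "delta_rot": [-0.3, 0.5, 0.1]}, {"offset": [-0.0018, 0.0, 0.0057], "delta_rot": [0.0, 0.0, 0.0]}, {"offset": [-0.002, 0.0, 0.0057], "delta_rot": [0.0, 0.0, 0.0]}, {"offset": [-0.0022, 0.0, 0.0056], "delta_rot": [0.0, 0.0, 0.0]},
```

View pics/l13.png

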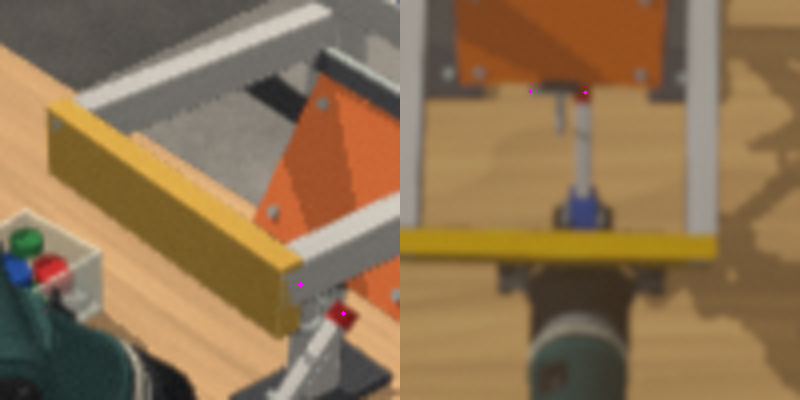

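Emit:
move_arm(plan=[{"offset":[-0.001,0,0.005],"delta_rot":[0,0,0]},{"offset":[-0.0015,0,0.005],"delta_rot":[0,0,0]}])

```text
clock: 10.97
ee_pos: [0.585, -0.0353, 0.1401]
eef_rot: [0.029, 2.361, -0.018]
wrist_force: [-9.7, 0.5, 0.8]
grip_width: 0.237
```

```bash
python3 - <<'E'
from h import *
st=show();print(tooth(st))
E
```

```text
t 10.97 p [ 0.585  -0.0353  0.1401] z [ 0.703 -0.022 -0.711] x [-0.711  0.016 -0.703] j [-0.21 -0.04  2.    0.31  0.43 -1.99] F [-9.7  0.5  0.8] g 0.237
[-56.08381484   1.96408595 184.13274489]
```

Emit:
move_arm(plan=[{"offset":[-0.001,0,0.005],"delta_rot":[0,0,0]},{"offset":[-0.001,0,0.005],"delta_rot":[0,0,0]},{"offset":[0,0,0.001],"delta_rot":[0,0,0]}])

```text
clock: 11.22
ee_pos: [0.593, -0.0355, 0.1326]
eef_rot: [0.03, 2.362, -0.018]
wrist_force: [-3.1, -0.3, 0.1]
grip_width: 0.235
```

```bash
python3 - <<'E'
from look import *
look('14')
env.grab_frame
cv2.imwrite('pics/w14.png',env.grab_frame('wrist'))
# predicted hatch corners at a for overlay
side=cv2.imread('pics/side14.png');
t=cv2.imread('pics/top14.png')
for a,col in ((.95,(0,255,0)),(1.05,(255,0,0))):
    c,s=np.cos(a),np.sin(a)
    # panel from 130 to 15 from the hinge, top face offset 4
    P=[]
    for r,y in ((-130,75),(-130,-75),(-15,-75),(-15,75)):
        P.append((r*c-4*s*(1)*-0, y, 325+r*s))
    for im,n in ((side,'side'),(t,'top')):
        q=proj(cal(n),rigw(P)); cv2.polylines(im,[(q*16).round().astype(np.int32)],True,col,1,cv2.LINE_AA,4)
A=cv2.resize(side[120:220,280:380],None,fx=4,fy=4,interpolation=cv2.INTER_NEAREST);B=cv2.resize(t[130:230,220:320],None,fx=4,fy=4,interpolation=cv2.INTER_NEAREST)
cv2.imwrite('pics/h14.png',np.hstack([A,B]))
E
```

```text
t 11.22 p [ 0.593  -0.0355  0.1326] z [ 0.702 -0.022 -0.712] x [-0.711  0.016 -0.703] j [-0.21 -0.01  1.99  0.31  0.41 -1.99] F [-3.1 -0.3  0.1] g 0.235
tooth rig [-48.    1.9 176.5]
```

View pics/h14.png

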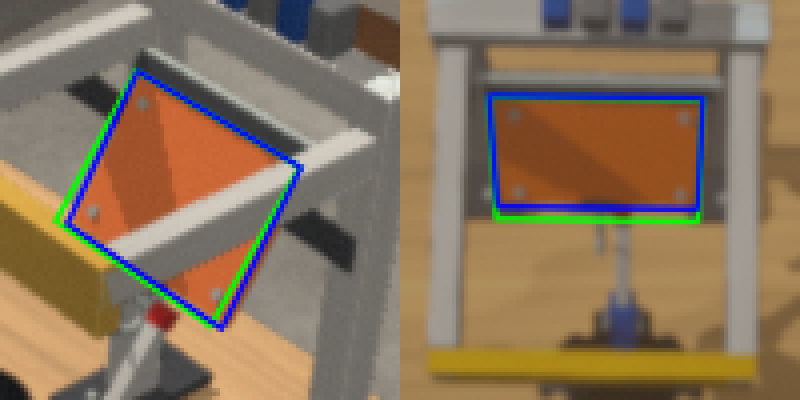

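View pics/w14.png

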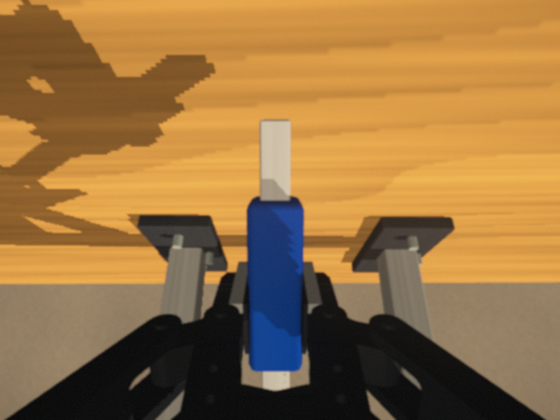

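View pics/l14.png

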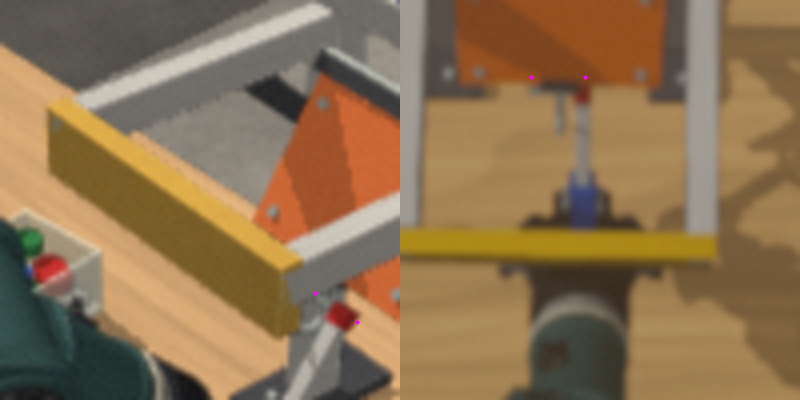

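```bash
python3 - <<'E'
from h import *
st=show()
X=tri([(cal('side'),(320.6,199.0)),(cal('top'),(275.3,183.0))])
for n,uv in (('side',(320.6,199.0)),('top',(275.3,183))): print(proj(cal(n),X)-uv)
print('rig',wrig(X)); T=Ro.from_rotvec(st['eef_rot']).inv().apply(X-st['ee_pos'])*1e3; print('tool',T)
im=cv2.imread('pics/w14.png'); im4=cv2.imread('pics/w4.png')
crop2=lambda i:cv2.resize(i[100:400,225:325],None,fx=2,fy=2,interpolation=cv2.INTER_CUBIC)
cv2.imwrite('pics/cmp.png',np.hstack([crop2(im4),crop2(im)]))
E
```

```text
t 11.37 p [ 0.5926 -0.0353  0.1323] z [ 0.701 -0.022 -0.713] x [-0.712  0.016 -0.701] j [-0.21 -0.01  1.99  0.31  0.41 -1.99] F [-3.5  1.3 -0.1] g 0.243
[[-0.48582763  0.05809848]]
[[ 0.27063347 -0.32921979]]
rig [-62.3070482  -19.73376898 186.63849903]
tool [-117.80387788    0.56256801   39.66854038]
```

View pics/cmp.png

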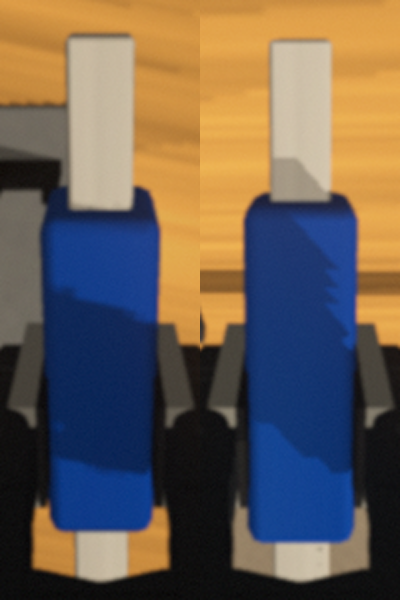

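```bash
sed -i 's/^TT=.*/TT=np.array([-.118,.0225,.0397])/' h.py; python3 - <<'E'
from h import *
st=show();print(tooth(st)); R=Ro.from_rotvec(st['eef_rot'])
d=Ro.from_euler('z',RIG[3]).apply([-.87,0,.5])*.010
print(R.inv().apply(d), R.inv().apply(Ro.from_euler('z',RIG[3]).apply([0,-1,0])))
E
```

```text
t 11.37 p [ 0.5926 -0.0353  0.1323] z [ 0.701 -0.022 -0.713] x [-0.712  0.016 -0.701] j [-0.21 -0.01  1.99  0.31  0.41 -1.99] F [-3.5  1.3 -0.1] g 0.243
[-62.12548568   2.20379679 186.66338387]
[ 2.69269493e-03 -2.83976979e-05 -9.66636372e-03] [ 0.00224601 -0.99999113  0.00356341]
```

Emit:
move_arm(plan=[{"offset":[0.001,0,-0.004],"delta_rot":[0,0,0]},{"offset":[0.001,0,-0.004],"delta_rot":[0,0,0]},{"offset":[0,0,0],"delta_rot":[0,0,0]},{"offset":[0,0,0],"delta_rot":[0,0,0]}])

```text
clock: 11.7
ee_pos: [0.5846, -0.035, 0.1366]
eef_rot: [0.03, 2.365, -0.017]
wrist_force: [0.2, -0.4, -1.4]
grip_width: 0.235
```

```bash
python3 - <<'E'
from look import *
look('15')
E
```

```text
t 11.7 p [ 0.5846 -0.035   0.1366] z [ 0.701 -0.021 -0.713] x [-0.713  0.016 -0.701] j [-0.21 -0.04  2.    0.31  0.43 -1.99] F [ 0.2 -0.4 -1.4] g 0.235
tooth rig [-70.1   2.2 190.9]
```

View pics/l15.png

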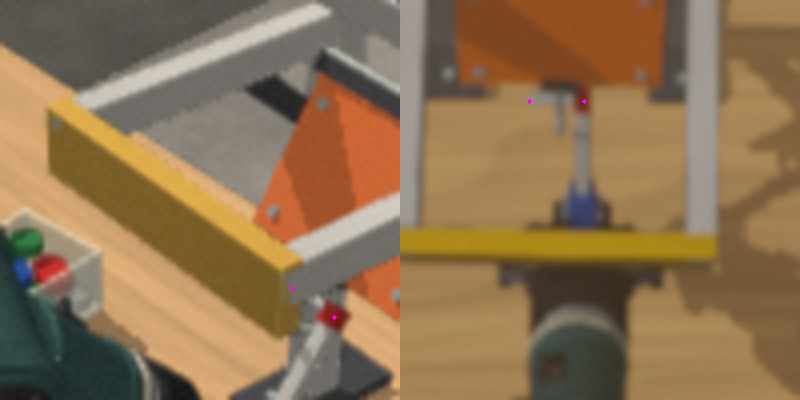

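Emit:
move_arm(plan=[{"offset":[0.0005,-0.006,-0.002],"delta_rot":[0,0,0]},{"offset":[0,-0.008,0],"delta_rot":[0,0,0]},{"offset":[0,-0.008,0],"delta_rot":[0,0,0]},{"offset":[0,-0.008,0],"delta_rot":[0,0,0]},{"offset":[0,-0.008,0],"delta_rot":[0,0,0]},{"offset":[0,-0.006,0],"delta_rot":[0,0,0]},{"offset":[0,0,0],"delta_rot":[0,0,0]},{"offset":[0,0,0],"delta_rot":[0,0,0]}])

```text
clock: 12.47
ee_pos: [0.5823, -0.0807, 0.1381]
eef_rot: [0.028, 2.364, -0.018]
wrist_force: [0.1, -0.4, -2.1]
grip_width: 0.238
```

```bash
python3 - <<'E'
from look import *
look('16')
E
```

```text
t 12.47 p [ 0.5823 -0.0807  0.1381] z [ 0.701 -0.021 -0.713] x [-0.713  0.015 -0.702] j [-0.32 -0.03  2.    0.46  0.47 -2.21] F [ 0.1 -0.4 -2.1] g 0.238
tooth rig [-71.3 -43.3 192.5]
```

View pics/l16.png

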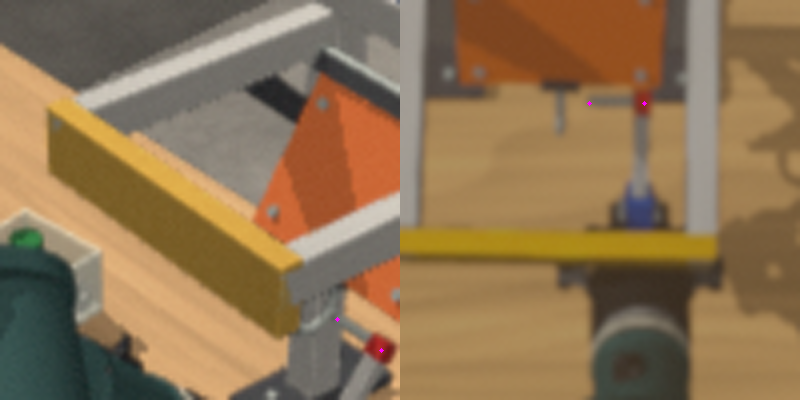

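Emit:
move_arm(plan=[{"offset":[0.0165,0,-0.03],"delta_rot":[0,0,0]},{"offset":[0.0165,0,-0.03],"delta_rot":[0,0,0]},{"offset":[0.0165,0,-0.03],"delta_rot":[0,0,0]},{"offset":[0.0165,0,-0.03],"delta_rot":[0,0,0]},{"offset":[0.0165,0,-0.03],"delta_rot":[0,0,0]},{"offset":[0,0,0],"delta_rot":[0,0,0]}])

```text
clock: 13.07
ee_pos: [0.4139, -0.0728, 0.1845]
eef_rot: [0.019, 2.373, -0.014]
wrist_force: [0.9, -0.0, -1.8]
grip_width: 0.24
```

```bash
python3 - <<'E'
from look import *
st=look('17')
plan([.407,-.25,.30],down(11.5,-8))
E
```

```text
t 13.07 p [ 0.4139 -0.0728  0.1845] z [ 0.695 -0.016 -0.719] x [-0.719  0.009 -0.695] j [-0.51 -0.56  2.27  0.48  0.79 -2.29] F [ 0.9 -0.  -1.8] g 0.24
tooth rig [-239.6  -38.8  237.9]
9 rows; each rot [-0.47, 5.74, -1.37] dist 0.2118
[{"offset": [-0.0085, -0.0197, -0.0097], "delta_rot": [-0.47, 5.74, -1.37]}, {"offset": [-0.007, -0.0198, -0.0107], "delta_rot": [-0.47, 5.74, -1.37]}, {"offset": [-0.0054, -0.0198, -0.0115], "delta_rot": [-0.47, 5.74, -1.37]}, {"offset": [-0.0037, -0.0198, -0.0121], "delta_rot": [-0.47, 5.74, -1.37]}, {"offset": [-0.002, -0.0198, -0.0125], "delta_rot": [-0.47, 5.74, -1.37]}, {"offset": [-0.0003, -0.0197, -0.0128], "delta_rot": [-0.47, 5.74, -1.37]}, {"offset": [0.0015, -0.0196, -0.0129], "delta_rot": [-0.47, 5.74, -1.37]}, {"offset": [0.0032, -0.0195, -0.0128], "delta_rot": [-0.47, 5.74, -1.37]}, {"offset": [0.005, -0.0193, -0.0126], "delta_rot": [-0.47, 5.74, -1.37]}]
```

View pics/side17.png

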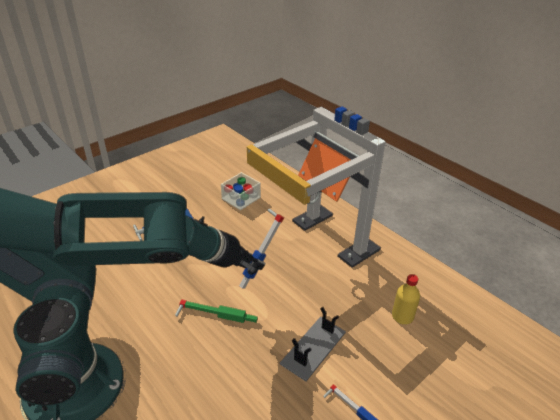

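Emit:
move_arm(plan=[{"offset":[-0.006,-0.02,-0.01],"delta_rot":[-0.5,5.7,-1.4]},{"offset":[-0.006,-0.02,-0.011],"delta_rot":[-0.5,5.7,-1.4]},{"offset":[-0.005,-0.02,-0.012],"delta_rot":[-0.5,5.7,-1.4]},{"offset":[-0.004,-0.02,-0.012],"delta_rot":[-0.5,5.7,-1.4]},{"offset":[-0.002,-0.02,-0.0125],"delta_rot":[-0.5,5.7,-1.4]},{"offset":[0,-0.02,-0.013],"delta_rot":[-0.5,5.7,-1.4]},{"offset":[0.002,-0.02,-0.013],"delta_rot":[-0.5,5.7,-1.4]},{"offset":[0.003,-0.02,-0.013],"delta_rot":[-0.5,5.7,-1.4]},{"offset":[0.004,-0.015,-0.01],"delta_rot":[-0.5,5.7,-1.4]},{"offset":[0,0,0],"delta_rot":[0,0,0]},{"offset":[0,0,0],"delta_rot":[0,0,0]}])

```text
clock: 14.08
ee_pos: [0.4178, -0.2561, 0.2742]
eef_rot: [0.336, -2.926, -0.012]
wrist_force: [-0.6, 0.4, -1.5]
grip_width: 0.238
```

```bash
python3 - <<'E'
from look import *
st=look('18')
cv2.imwrite('pics/w18.png',env.grab_frame('wrist'))
plan([.407,-.25,.30],down(11.5,-8))
E
```

```text
t 14.08 p [ 0.4178 -0.2561  0.2742] z [-0.195 -0.014 -0.981] x [-0.955 -0.226  0.193] j [-0.6   0.05  1.47 -0.12  1.77 -2.42] F [-0.6  0.4 -1.5] g 0.238
tooth rig [-244.6 -195.1  213.1]
1 rows; each rot [1.51, -3.2, 1.7] dist 0.0273
[{"offset": [0.0119, 0.0074, -0.0234], "delta_rot": [1.51, -3.2, 1.7]}]
```

View pics/side18.png

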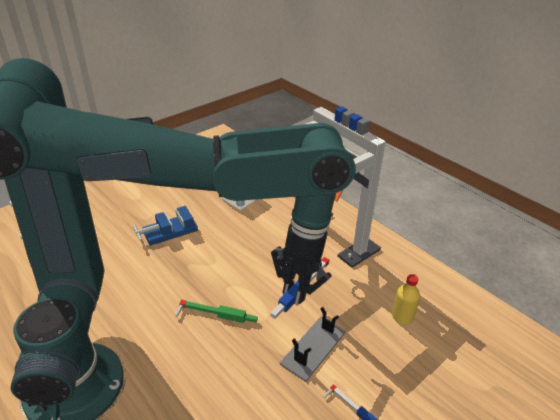

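View pics/w18.png

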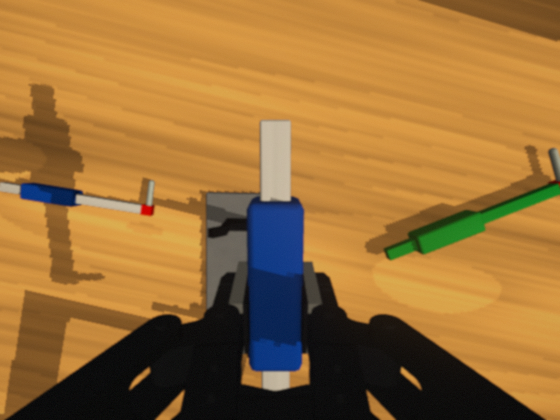

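```bash
python3 - <<'E'
from h import *
from scipy.optimize import least_squares
c=env.calibration('wrist');H=np.array(c['hand_eye']);f=210/np.tan(np.radians(c['fovy'])/2)
Hi=np.linalg.inv(H);K=np.array([[f,0,c['cx']],[0,f,c['cy']],[0,0,1]])
im=cv2.imread('pics/w18.png')
cv2.imwrite('pics/w18c.png',cv2.resize(im[100:400,225:325],None,fx=2,fy=2,interpolation=cv2.INTER_CUBIC))
X=np.array([(-66,-6,6),(-66,6,6),(35,-11,13),(35,11,13),(-35,-11,13),(-35,11,13)])/1e3
def pr(p):
    R=Ro.from_euler('z',p[4])*Ro.from_euler('y',p[3])   # extra rot in tool frame
    P=R.apply(X*[-1,1,-1])+[p[0],p[1],p[2]]
    Y=P@Hi[:3,:3].T+Hi[:3,3]; q=Y@K.T; return q[:,:2]/q[:,2:]
for nm,uv in (('w4',[(67,35),(133,35),(53,529),(152,529),(43,220),(158,220)]),('w14',[(70,40),(130,40),(49,541),(153,541),(46,212),(156,212)])):
    uv=np.array(uv)/2+[225,100]
    r=least_squares(lambda p:((pr(p)-uv)*[[1,1],[1,1],[1,1],[1,1],[1,.5],[1,.5]]).ravel(),[.01,0,.057,0,0],x_scale=[.01,.01,.01,.1,.1])
    print(nm,(r.x[:3]*1e3).round(1),np.degrees(r.x[3:]).round(2)); print((pr(r.x)-uv).round(1).tolist())
E
```

```text
w4 [ 9.2  0.5 58.9] [-0.02 -0.23]
[[-0.6, 0.7], [0.4, 0.6], [-1.1, -0.1], [1.0, -0.3], [-1.5, -1.9], [1.8, -2.3]]
w14 [ 7.6  0.4 59.6] [-7.39 -0.03]
[[-0.7, 0.6], [1.0, 0.6], [-0.4, -0.1], [0.5, -0.2], [-1.9, -1.7], [1.5, -1.8]]
```

View pics/w18c.png

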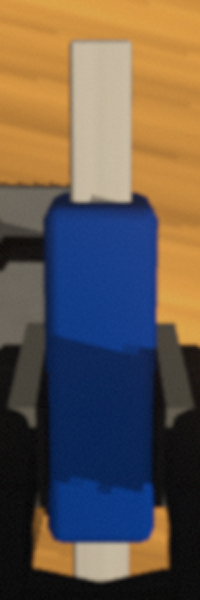

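```bash
cat >> h.py <<'E'
PT=np.array([.008,.0004,.0577])
def tcp_pole(P,yaw=11.5): 
    R=down(yaw,-7.4); return np.array(P)-R.apply(PT),R
def pole_now(st):
    R=Ro.from_rotvec(st['eef_rot']); P=np.array(st['ee_pos'])+R.apply(PT)
    ax=(R*Ro.from_euler('y',-7.4,degrees=True)).apply([-1,0,0]); print('pole',P.round(4),'yaw',np.degrees(np.arctan2(ax[1],ax[0])).round(2),'pitch',np.degrees(np.arcsin(ax[2])).round(2))
E
python3 - <<'E'
from h import *
st=show(); pole_now(st)
plan(*tcp_pole([.4585,-.2738,.11]))
E
```

```text
t 14.23 p [ 0.4155 -0.2549  0.2745] z [-0.196 -0.014 -0.981] x [-0.955 -0.225  0.194] j [-0.6   0.05  1.48 -0.13  1.77 -2.42] F [ 0.2  0.2 -2.1] g 0.237
pole [ 0.3964 -0.2571  0.2195] yaw 13.05 pitch -3.78
4 rows; each rot [0.38, -0.95, 0.42] dist 0.124
[{"offset": [-0.0182, -0.008, 0.0238], "delta_rot": [0.38, -0.95, 0.42]}, {"offset": [-0.0179, -0.0078, 0.0241], "delta_rot": [0.38, -0.95, 0.42]}, {"offset": [-0.0175, -0.0075, 0.0245], "delta_rot": [0.38, -0.95, 0.42]}, {"offset": [-0.0172, -0.0072, 0.0248], "delta_rot": [0.38, -0.95, 0.42]}]
```

Emit:
move_arm(plan=[{"offset":[-0.018,-0.008,0.024],"delta_rot":[0.4,-0.9,0.4]},{"offset":[-0.018,-0.008,0.024],"delta_rot":[0.4,-0.9,0.4]},{"offset":[-0.0175,-0.0075,0.024],"delta_rot":[0.4,-0.9,0.4]},{"offset":[-0.015,-0.007,0.02],"delta_rot":[0.4,-0.9,0.4]},{"offset":[0,0,0],"delta_rot":[0,0,0]},{"offset":[0,0,0],"delta_rot":[0,0,0]}])

```text
clock: 14.73
ee_pos: [0.4717, -0.267, 0.1703]
eef_rot: [0.304, -3.008, 0.026]
wrist_force: [0.3, 0.5, -1.0]
grip_width: 0.242
```

```bash
python3 - <<'E'
from h import *
st=show(); pole_now(st)
plan(*tcp_pole([.4585,-.2738,.085]))
E
```

```text
t 14.73 p [ 0.4717 -0.267   0.1703] z [-0.116 -0.029 -0.993] x [-0.973 -0.198  0.119] j [-0.58  0.18  1.54 -0.09  1.5  -2.34] F [ 0.3  0.5 -1. ] g 0.242
pole [ 0.4571 -0.2698  0.1139] yaw 11.55 pitch 0.54
1 rows; each rot [-0.3, 0.54, 0.01] dist 0.0294
[{"offset": [-0.0045, -0.0043, 0.0288], "delta_rot": [-0.3, 0.54, 0.01]}]
```

Emit:
move_arm(plan=[{"offset":[-0.0025,-0.0025,0.014],"delta_rot":[-0.2,0.3,0]},{"offset":[-0.002,-0.002,0.014],"delta_rot":[-0.1,0.3,0]},{"offset":[0,0,0],"delta_rot":[0,0,0]},{"offset":[0,0,0],"delta_rot":[0,0,0]}])

```text
clock: 15.07
ee_pos: [0.4726, -0.2707, 0.1431]
eef_rot: [0.302, -2.999, 0.023]
wrist_force: [0.1, -0.1, -1.8]
grip_width: 0.232
```

```bash
python3 - <<'E'
from h import *
st=show(); pole_now(st)
a=env.grab_frame('wrist');s=env.grab_frame('side')
crop(s,260,280,110,110,5,'pics/s19.png'); cv2.imwrite('pics/w19.png',a)
plan(*tcp_pole([.4585,-.2738,.06]))
E
```

```text
t 15.07 p [ 0.4726 -0.2707  0.1431] z [-0.125 -0.028 -0.992] x [-0.972 -0.198  0.128] j [-0.58  0.22  1.55 -0.09  1.46 -2.34] F [ 0.1 -0.1 -1.8] g 0.232
pole [ 0.4576 -0.2735  0.0869] yaw 11.51 pitch 0.07
1 rows; each rot [-0.15, 0.08, -0.01] dist 0.0271
[{"offset": [-0.0043, -0.0005, 0.0267], "delta_rot": [-0.15, 0.08, -0.01]}]
```

View pics/w19.png

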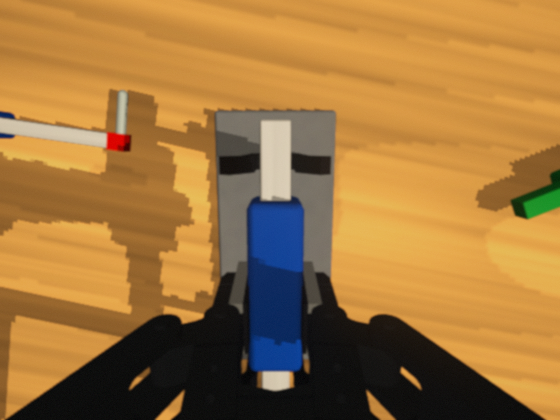

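View pics/s19.png

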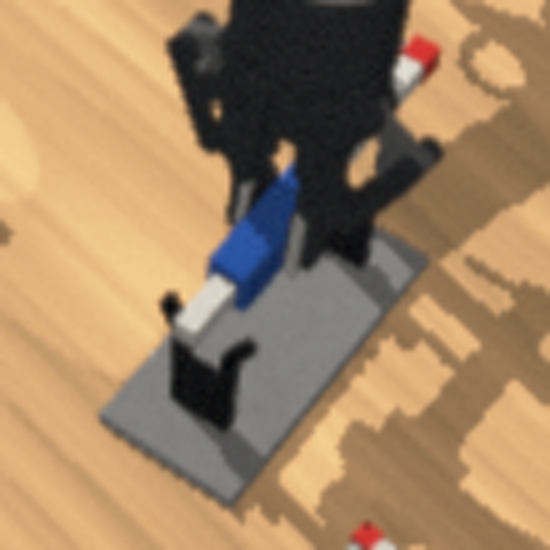

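Emit:
move_arm(plan=[{"offset":[-0.002,0,0.013],"delta_rot":[0,0,0]},{"offset":[-0.002,0,0.014],"delta_rot":[0,0,0]},{"offset":[0,0,0],"delta_rot":[0,0,0]},{"offset":[0,0,0],"delta_rot":[0,0,0]}])

```text
clock: 15.5
ee_pos: [0.475, -0.2722, 0.1199]
eef_rot: [0.302, -3.006, 0.031]
wrist_force: [-0.1, 0.3, -1.8]
grip_width: 0.241
```

```bash
python3 - <<'E'
from h import *
st=show(); pole_now(st)
plan(*tcp_pole([.4585,-.2738,.046]))
E
```

```text
t 15.5 p [ 0.475  -0.2722  0.1199] z [-0.117 -0.033 -0.993] x [-0.973 -0.197  0.122] j [-0.58  0.24  1.58 -0.09  1.41 -2.33] F [-0.1  0.3 -1.8] g 0.241
pole [ 0.4603 -0.2752  0.0635] yaw 11.49 pitch 0.42
1 rows; each rot [-0.49, 0.42, -0.07] dist 0.0177
[{"offset": [-0.001, 0.0014, 0.0177], "delta_rot": [-0.49, 0.42, -0.07]}]
```

Emit:
move_arm(plan=[{"offset":[0,0.001,0.008],"delta_rot":[-0.4,0.3,0]},{"offset":[0,0,0.006],"delta_rot":[-0.1,0.1,0]},{"offset":[0,0,0],"delta_rot":[0,0,0]},{"offset":[0,0,0],"delta_rot":[0,0,0]}])

```text
clock: 15.83
ee_pos: [0.4741, -0.2725, 0.1078]
eef_rot: [0.3, -3.001, 0.023]
wrist_force: [-0.3, -0.5, -1.5]
grip_width: 0.237
```

```bash
python3 - <<'E'
from h import *
st=show(); pole_now(st)
plan(*tcp_pole([.4585,-.2738,.046]))
E
```

```text
t 15.83 p [ 0.4741 -0.2725  0.1078] z [-0.123 -0.027 -0.992] x [-0.973 -0.196  0.126] j [-0.58  0.25  1.59 -0.09  1.39 -2.33] F [-0.3 -0.5 -1.5] g 0.237
pole [ 0.4591 -0.2752  0.0516] yaw 11.41 pitch 0.17
1 rows; each rot [-0.14, 0.17, -0.11] dist 0.0058
[{"offset": [-0.0005, 0.0014, 0.0056], "delta_rot": [-0.14, 0.17, -0.11]}]
```

Emit:
move_arm(plan=[{"offset":[0,0.001,0.004],"delta_rot":[0,0,0]},{"offset":[0,0,0.002],"delta_rot":[0,0,0]},{"offset":[0,0,0],"delta_rot":[0,0,0]}])

```text
clock: 16.08
ee_pos: [0.4741, -0.2721, 0.1048]
eef_rot: [0.299, -3.004, 0.026]
wrist_force: [-0.4, -0.6, -1.5]
grip_width: 0.241
```

```bash
python3 - <<'E'
from h import *
st=show(); pole_now(st)
s=env.grab_frame('side');crop(s,260,280,110,110,5,'pics/s20.png'); cv2.imwrite('pics/w20.png',env.grab_frame('wrist'))
plan(*tcp_pole([.4585,-.2738,.046]))
E
```

```text
t 16.08 p [ 0.4741 -0.2721  0.1048] z [-0.12  -0.029 -0.992] x [-0.973 -0.195  0.124] j [-0.58  0.25  1.59 -0.09  1.38 -2.33] F [-0.4 -0.6 -1.5] g 0.241
pole [ 0.4593 -0.275   0.0485] yaw 11.39 pitch 0.29
1 rows; each rot [-0.31, 0.33, -0.14] dist 0.0026
[{"offset": [0.0002, 0.0012, 0.0023], "delta_rot": [-0.31, 0.33, -0.14]}]
```

View pics/s20.png

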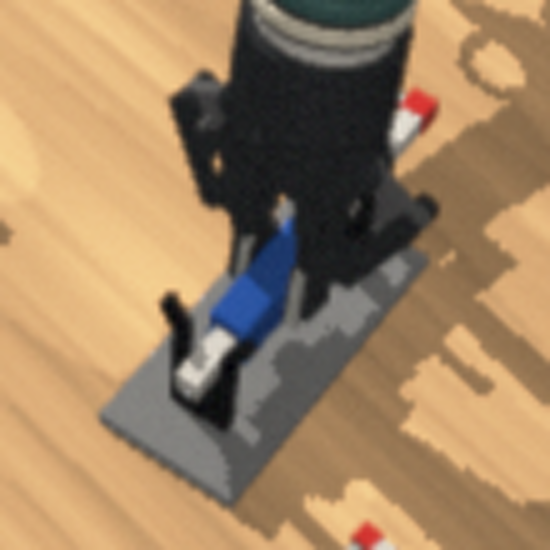

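View pics/w20.png

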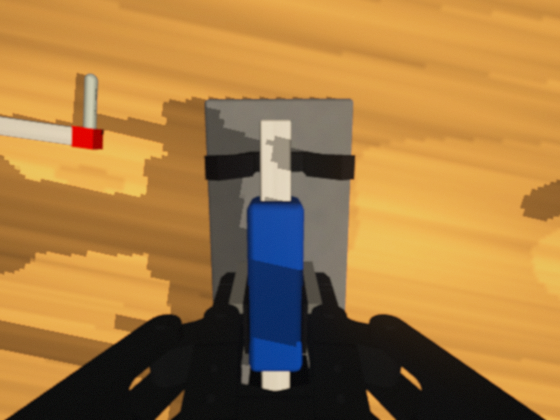

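Emit:
move_arm(plan=[{"offset":[0,0.0015,0.004],"delta_rot":[-0.2,0.3,0]},{"offset":[0,0,0.001],"delta_rot":[0,0,0]},{"offset":[0,0,0],"delta_rot":[0,0,0]}])

```text
clock: 16.43
ee_pos: [0.4747, -0.2723, 0.1047]
eef_rot: [0.298, -3.001, 0.031]
wrist_force: [0.5, -0.4, -1.6]
grip_width: 0.237
```

```bash
python3 - <<'E'
from h import *
st=show(); pole_now(st)
E
```

```text
t 16.43 p [ 0.4747 -0.2723  0.1047] z [-0.123 -0.033 -0.992] x [-0.973 -0.195  0.127] j [-0.58  0.26  1.59 -0.1   1.38 -2.33] F [ 0.5 -0.4 -1.6] g 0.237
pole [ 0.4598 -0.2754  0.0485] yaw 11.39 pitch 0.13
```

Emit:
move_arm(plan=[{"offset":[0,0.001,0.004],"delta_rot":[-0.2,0,0]},{"offset":[0,0.001,0.004],"delta_rot":[0,0,0]}])

```text
clock: 16.6
ee_pos: [0.4752, -0.2724, 0.1023]
eef_rot: [0.299, -3.004, 0.035]
wrist_force: [-1.8, 5.1, 21.9]
grip_width: 0.239
```

```bash
python3 - <<'E'
from h import *
st=show(); pole_now(st)
E
```

```text
t 16.6 p [ 0.4752 -0.2724  0.1023] z [-0.119 -0.035 -0.992] x [-0.973 -0.195  0.124] j [-0.58  0.26  1.59 -0.1   1.37 -2.33] F [-1.8  5.1 21.9] g 0.239
pole [ 0.4605 -0.2756  0.046 ] yaw 11.4 pitch 0.3
```

Emit:
move_arm(plan=[{"offset":[0,0,-0.0005],"delta_rot":[0,0,0]},{"offset":[0,0,0],"delta_rot":[0,0,0]}])

```text
clock: 16.77
ee_pos: [0.4759, -0.2727, 0.1043]
eef_rot: [0.299, -3.006, 0.039]
wrist_force: [-0.4, -0.5, -1.5]
grip_width: 0.239
```

```bash
python3 - <<'E'
from h import *
st=show(); pole_now(st)
E
```

```text
t 16.77 p [ 0.4759 -0.2727  0.1043] z [-0.117 -0.037 -0.992] x [-0.973 -0.195  0.122] j [-0.58  0.26  1.59 -0.1   1.37 -2.33] F [-0.4 -0.5 -1.5] g 0.239
pole [ 0.4613 -0.2761  0.048 ] yaw 11.42 pitch 0.41
```

Emit:
move_arm(plan=[{"offset":[0,0,0],"delta_rot":[0,0,0]},{"offset":[0,0,0],"delta_rot":[0,0,0]},{"offset":[0,0,0],"delta_rot":[0,0,0]},{"offset":[0,0,0],"delta_rot":[0,0,0]},{"offset":[0,0,0],"delta_rot":[0,0,0]},{"offset":[0,0,0],"delta_rot":[0,0,0]},{"offset":[0,0,0],"delta_rot":[0,0,0]},{"offset":[0,0,0],"delta_rot":[0,0,0]}], jaw=1)

```text
clock: 17.43
ee_pos: [0.4752, -0.2723, 0.101]
eef_rot: [0.299, -3.004, 0.035]
wrist_force: [-0.2, -0.3, -0.6]
grip_width: 1.0
```

```bash
python3 - <<'E'
from h import *
st=show()
cv2.imwrite('pics/w21.png',env.grab_frame('wrist'))
plan(np.array(st['ee_pos'])+[-.02,0,.15],Ro.from_rotvec(st['eef_rot']))
E
```

```text
t 17.43 p [ 0.4752 -0.2723  0.101 ] z [-0.119 -0.035 -0.992] x [-0.973 -0.195  0.124] j [-0.58  0.26  1.59 -0.1   1.37 -2.33] F [-0.2 -0.3 -0.6] g 1.0
4 rows; each rot [0.0, 0.0, 0.0] dist 0.1513
[{"offset": [0.0095, 0.0006, -0.0366], "delta_rot": [0.0, 0.0, 0.0]}, {"offset": [0.0095, 0.0006, -0.0366], "delta_rot": [0.0, 0.0, 0.0]}, {"offset": [0.0095, 0.0006, -0.0366], "delta_rot": [0.0, 0.0, 0.0]}, {"offset": [0.0095, 0.0006, -0.0366], "delta_rot": [0.0, 0.0, 0.0]}]
```

View pics/w21.png

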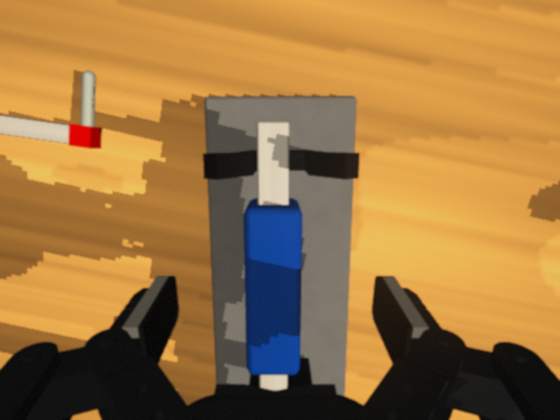

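Emit:
move_arm(plan=[{"offset":[0.002,0,-0.02],"delta_rot":[0,0,0]},{"offset":[0.005,0,-0.03],"delta_rot":[0,0,0]},{"offset":[0.009,0,-0.035],"delta_rot":[0,0,0]},{"offset":[0.01,0,-0.035],"delta_rot":[0,0,0]},{"offset":[0.01,0,-0.035],"delta_rot":[0,0,0]},{"offset":[0,0,0],"delta_rot":[0,0,0]},{"offset":[0,0,0],"delta_rot":[0,0,0]}])

```text
clock: 18.07
ee_pos: [0.4568, -0.2732, 0.2632]
eef_rot: [0.299, -2.998, 0.027]
wrist_force: [-1.9, 0.2, -1.2]
grip_width: 0.998
```

```bash
python3 - <<'E'
from h import *
st=show()
w=env.grab_frame('wrist');s=env.grab_frame('side');t=env.grab_frame('top')
cv2.imwrite('pics/w22.png',w);cv2.imwrite('pics/side22.png',s);cv2.imwrite('pics/top22.png',t)
A=s[90:390,230:420];B=t[110:310,150:400]
cv2.imwrite('pics/f22.png',np.hstack([cv2.resize(A,(380,600)),cv2.resize(B,(420,336)) if 0 else cv2.copyMakeBorder(cv2.resize(B,(420,336)),0,264,0,0,0)]))
crop(w,200,130,160,250,2.4,'pics/w22c.png')
E
```

```text
t 18.07 p [ 0.4568 -0.2732  0.2632] z [-0.126 -0.03  -0.992] x [-0.972 -0.196  0.129] j [-0.6   0.11  1.43 -0.1   1.69 -2.38] F [-1.9  0.2 -1.2] g 0.998
```

View pics/f22.png

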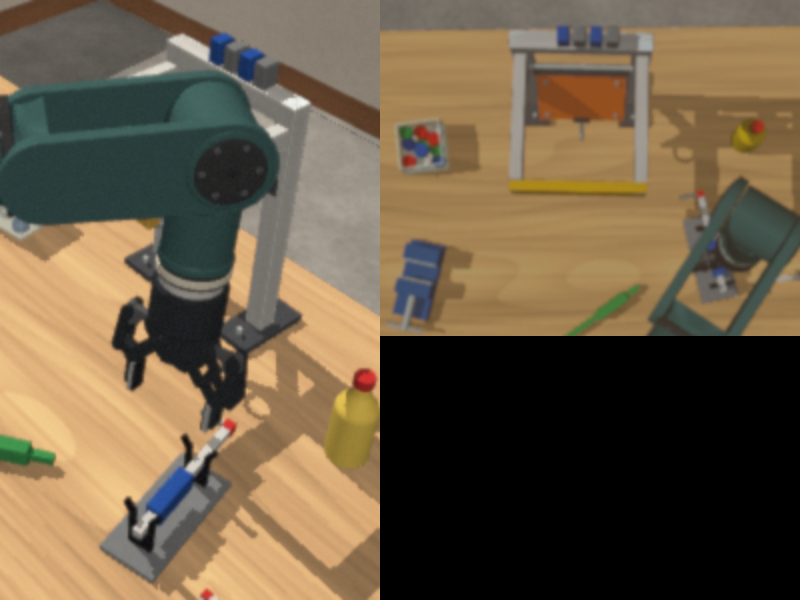

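View pics/w22.png

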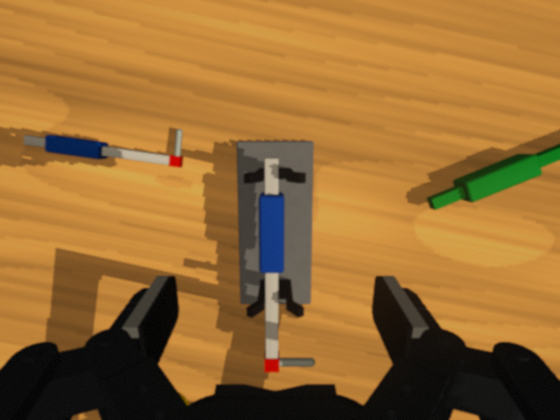

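Emit:
move_arm(plan=[{"offset":[0.025,0,-0.015],"delta_rot":[0,0,0]},{"offset":[0.025,0,-0.015],"delta_rot":[0,0,0]},{"offset":[0.02,0.01,-0.01],"delta_rot":[0,0,3]},{"offset":[0,0.03,0],"delta_rot":[0,0,4]},{"offset":[0,0.035,0],"delta_rot":[0,0,4]},{"offset":[0,0.035,0],"delta_rot":[0,0,4]},{"offset":[0,0.035,0],"delta_rot":[0,0,4]},{"offset":[0,0.035,0],"delta_rot":[0,0,4]},{"offset":[0,0,0],"delta_rot":[0,0,0]},{"offset":[0,0,0],"delta_rot":[0,0,0]}])

```text
clock: 19.05
ee_pos: [0.3851, -0.0987, 0.2874]
eef_rot: [-0.33, -2.962, 0.039]
wrist_force: [-0.4, 0.3, 0.1]
grip_width: 0.998
```

```bash
python3 - <<'E'
from h import *
st=show()
s=env.grab_frame('side');t=env.grab_frame('top'); cv2.imwrite('pics/side23.png',s)
t14=cv2.imread('pics/top14.png')
for im,n in ((s,'side'),(t,'top')):
    a=1.05;c,q=np.cos(a),np.sin(a)
    P=[(r*c,y,325+r*q*1) for r,y in ((-130,75),(-130,-75),(-15,-75),(-15,75))]
    g=proj(cal(n),rigw(P)); cv2.polylines(im,[(g*16).round().astype(np.int32)],True,(255,0,0),1,cv2.LINE_AA,4)
k=lambda i,x,y:cv2.resize(i[y:y+100,x:x+100],(260,260))
cv2.imwrite('pics/f23.png',np.hstack([k(s,280,120),k(t14,220,130),k(t,220,130)]))
E
```

```text
t 19.05 p [ 0.3851 -0.0987  0.2874] z [-0.162 -0.008 -0.987] x [-0.963  0.221  0.156] j [-0.35 -0.16  1.65 -0.07  1.8  -1.71] F [-0.4  0.3  0.1] g 0.998
```

View pics/side23.png

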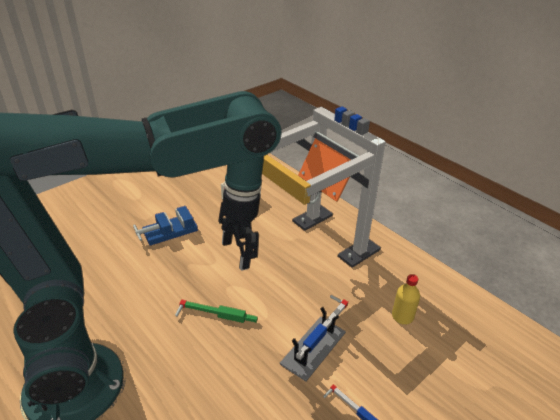

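View pics/f23.png

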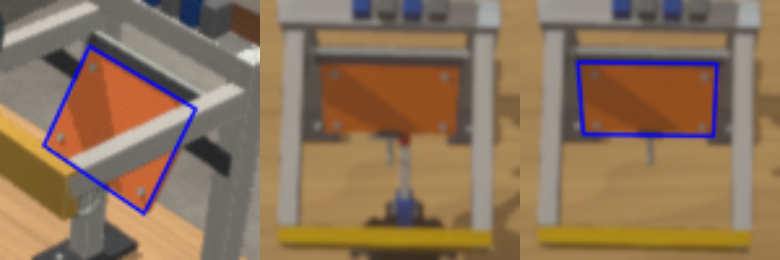

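The hatch matches the 1.05 rad outline. The pole lies in both forks, the bystanders haven't moved, and the arm is clear.

```bash
python3 -c "
from cell import env
print(env.job_done())"
```

```text
the job is handed in; nothing more can be done
None
```

The hatch is open, the pole is back in both forks of its rest and released, and the job is handed in at about 19 s of the 61 s allowed. I put the tooth through the eye from under the yellow bar, pulled the hatch down to its stop, then backed the tooth off and slid it out sideways.

**Last checks:**
- **Hatch:** in the side and top pictures it matches the predicted 1.05 rad outline. It looks the same as when it was held against the stop.
- **Pole:** it lies in both forks, tooth to the correct side. The bar sits slightly off-centre in one slot.
- **Bystanders:** the vise and oil bottle look unmoved. The tub of caps was hidden by the arm in the last side picture, but the top view just before looked unchanged.
- **Arm:** it ended clear of everything, with no contact force. The highest wrist force I read was about 22 N, when the pole touched down in the rest.

**Deviations:**
- **Pole slip:** pushing against the hatch stop turned the pole about 7 to 8 degrees in the grip. I measured this in the wrist picture and tilted the gripper to lay the pole level.
- **Camera offset:** the fixed cameras put heights 3 to 9 mm too low compared with the robot's readings. I worked from relative positions and the known rest height, and it caused no trouble.

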